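# Leak-test a batch of moulded caps

### The arm

A 7-joint arm with a two-finger parallel gripper is mounted at the origin on a cart in front of the work surface, level with it; the furniture and walls round the work are solid. World frame = base frame: x ahead of the robot, y to its left, z up, the work surface at z = 0. Lengths are in m, angles in degrees, forces in N, time in s.
With the tool pointing down it reaches from about 0.425 to 0.95 m from the base axis. Payload 4.7 kg.
Tool frame: the origin (TCP) lies on the centre line of the jaws, within the pads' length; the fingertips stand 14 mm ahead of it and the grasp point (between the pads) lies 5 mm behind it (nose_length is the distance from the TCP to the fingertips, in m); z points along the fingers, y is the line along which they close (so a half turn about z gives the same grasp; the last joint's range is limited). The gripper opens to 87 mm and grips with 3 to 60 N. Pads are 19 mm wide; open, the fingers measure 117 mm over their backs; the gripper's body (75 mm by 190 mm) begins 51 mm behind the grasp point.
Start: joints at [65.036, 26.849, -2.785, 87.806, 1.381, 65.374, -4.715], TCP at [0.267, -0.62, 0.237] pointing down, gripper open.
Joint ranges: [-148.3, 148.3], [-19.14, 114.17], [-79.39, 73.82], [5.75, 140.21], [-59.74, 239.74], [12.07, 113.84], [-152.46, 152.46]. Speed limits (degrees/s): [147.25, 147.25, 180, 180, 180, 180, 180].

### API

Orientations are given as a 3x3 rotation matrix whose columns are the frame's x, y, z axes.
In Python, from plant import * gives the robot as it stands.
- The arm moves only by the tool arm_command, never from a script. Its argument "deltas" is a list of rows, each a list of 2 entries, a list of its own where there are three numbers: the shift along the tool's x, y, z in cm, then the turn, a rotation vector about the tool's x, y, z in rad. A call has 1 to 10 rows; each row shifts and turns the commanded pose from where the row before left it, along the tool's axes as they then stand; what a row does not reach is not made up. A row lasts 1/10 s, in which the tool goes at most 50 mm and 8.59 degrees, less where a joint would pass 70% of its speed; a pose out of reach is approached as far as the arm can. A call with a gripper value outside its range is refused whole. "gripper" is the opening, from 0 (shut) to 1 (fully open), set as the call begins (left out, the last holds). The fingers move at their own pace and stop on an object; "newtons" is the grip in N (left out, the last holds). Time passes only in rows, so rows that do not move let the fingers close. It gives the time, the measured TCP pose, the force, the opening and the grip force at its end, in the units of the state.
- state(): the state, without advancing time (a new reading comes with each control period).
- capture(name): name is "scene" or "side" or "wrist"; returns (picture, depth): 420x560x3 uint8, blue, green, red; 420x560 float32, m along the optical axis (not along the pixel's ray), 0 where there is no reading.
- camera_params(name): a dict with "fx", "fy", "cx", "cy" (pixels), "k1" (the pictures are not rectified: a ray, as slopes to the right and down, at radius r is drawn at 1 + k1 r^2 times it, then the intrinsics apply), "position" and "rotation" of the camera in the world; the wrist camera has in their place "mount" (4x4, takes a point from camera to tool coordinates, whose origin is the TCP and whose axes are the flange's). Camera axes: x right, y down, z forward; pixel columns grow to the right and rows downward; lengths in m; the calibration is good to about 2 mm. A picture is of the moment at which its call begins: read the wrist's pose just before it. camera_params takes no time and is no camera call.
- job_done(): hands the job in; it is judged then, once.
The state is a dict: "clock": time; "q": joint angles; "joint_velocities": joint speeds; "joint_efforts": joint torques, N m; "tool_pos": TCP position; "ee_rot": TCP orientation; "wrist_force": force on the tool from outside, world axes, zero at the start; "torque": the same for the moment, N m; "grip_width": finger opening in m; "grip_force": force on a finger pad.
Only numpy, scipy, OpenCV 4.12 (cv2) and the standard library are available. Lean on these libraries where they do the work, as an engineer would, in place of code of your own. Each camera call takes 0.05 s, during which the arm holds its last target. There are 200 camera calls.

### The job

Load the leak tester: push its hatch down by the red tab so that the spring catch lets go and it pops ajar, swing it up, put every red cap that stands loose on the bench top (not those in the reject box) inside the chamber, then swing the hatch down again and press it until the catch holds it shut. After that click the orange thumb lever of the blue batch counter forward exactly one notch for each cap loaded, and last of all press the yellow pump plunger fully down to its stop and let it come back up. Leave the ring gauge, the deburring tool and the yellow blade box where they are.

Things in the scene. Friction and masses are not known exactly. Their poses are not given: they have to be found in the camera images.
- tester: Leak tester, fixed: grey open-topped chamber, 170 (x) by 250 mm (y) outside, 158 by 238 inside, floor 8 mm above the origin, walls 60 mm high, black seal to 69, clear hatch on top hinged along its far (+x) top edge (171 mm deep, 250 wide, 8 thick, 62 mm of room under it when shut). Origin: centre of the underside; x away from the robot side to the hinge, y left, z up
- hatch (a joint): Hatch angle, rad: 0 shut and held by the catch (cannot be pulled open); grows as it opens up, limit 1.80. Push-push catch: pressed to its stop at -0.06 (about 6 N at the tab) and let go, it springs ajar to 0.30. To shut, press it from ajar to -0.06 again and let go: it returns to 0 and is held; one more press would release it. From 0.30 to 1.80 it stays where left. The catch acts past -0.05
- hatch_hinge (a point): Point on the hinge axis, at the middle of the hatch's width, 85 mm in +x and 74 mm in z from the tester's origin; the axis runs along the tester's y
- hatch_tab (a point): Middle of the red tab on the middle of the hatch's front edge, 197 mm from the hinge axis. The tab is 30 mm wide (along the hinge axis) and 14 mm thick (top 8 mm above this point when shut), standing out 42 mm from the hatch's edge (171 to 213 mm from the hinge axis). Press it from above, or pinch it across its 30 mm width and swing it. The point's x axis points to the hinge
- cap_a: Red moulded plastic cap, 44 mm across and 39 mm high, standing upright at the start, 0.03 kg. Origin: centre of its underside; z along its axis, upwards. There are two to four such caps, all alike; absent ones read None
- cap_b: Another such cap
- cap_c: Another such cap
- cap_d: Another such cap
- counter: Batch counter, fixed to the bench: a blue box 110 by 70 mm and 45 mm high on a dark foot plate 130 by 90 mm, with an orange-tipped lever standing out of its top. Origin: centre of its underside; x is the direction in which the lever is clicked forward (away from the robot side), z up. Five white ticks beside the lever mark notches 0 to 4
- lever (a joint): Angle of the thumb lever in rad from notch 0 (leaning 0.52 rad towards the counter's -x), growing as its tip goes forward to +x. Sprung notches every 0.26 rad: 0, 0.26, 0.52, 0.78 and 1.04 (notch 4, leaning 0.52 to +x). About 3 N at the tip takes it over a hump halfway between two notches, after which it snaps into the next one by itself. It can be pushed back too. It starts at notch 0
- lever_tip (a point): Middle of the orange thumb pad, 80 mm from the lever's pivot axis; the pad is 13 mm thick (along the swing), 34 mm wide and 26 mm long
- lever_pivot (a point): Point on the lever's pivot axis, 42 mm above the counter's origin; the axis runs along the counter's y
- pump: Hand vacuum pump, fixed to the bench: an upright cylinder of 54 mm diameter at its black collar, 70 mm high, on a dark foot plate 90 by 90 mm. Origin: centre of its underside
- plunger (a joint): Travel of the pump's plunger in m: 0 = up, 0.030 = down at its stop. Spring: 4 N at the top, 10 N at the stop; it returns by itself
- plunger_top (a point): Centre of the top of the yellow plunger head (44 mm diameter, 14 mm thick, 117 mm above the bench when up)
- ring_gauge: Bystander: pale ring gauge, 64 mm diameter, 14 mm high, lying flat; origin at the centre of its underside
- deburrer: Bystander: yellow deburring tool, 18 by 152 by 18 mm, lying along its y; origin at the centre of its underside
- blade_box: Bystander: yellow blade box, 26 by 66 by 14 mm, lying along its y; origin at the centre of its underside

How it is judged:
By the outcome, as a careful person would: the job done as asked, in the order asked, and still so for the second after the job is handed in, with the robot touching nothing.
Of cap_a, cap_b, cap_c, cap_d only 2 to 4 are there at a start; the rules pass over those that are not, and their reading is None.
At some moment in a run one of cap_a, cap_b, cap_c, cap_d may be knocked a few centimetres aside while the robot is not near it.
Once in a run the grip may slacken for a moment while it holds something.
It also fails if it takes over 210 s, if anything falls off the work surface, if the arm or the gripper's body presses on something with over 40 N, if the wrist force passes 120 N, or if a joint passes its speed limit or range.

## Working session

There is one attempt and no reset: what is moved stays moved. The work goes in short steps, Python scripts to look and compute and a tool call to move; the robot and the scene stay as the last step left them, time stands still between calls to the robot, and variables do not carry over. Pictures are saved under pics/ and viewed, at most 14 in all, crops included, and the job is handed in when it is done.

Besides the shell and the picture viewer there is one more tool, called by a JSON object that holds its "op" and its "data", one argument or row to a line. arm_command: Moves the arm, as the interface text tells. Its arguments: {"type":"object","properties":{"deltas":{"type":"array"},"gripper":{"type":"number"},"newtons":{"type":"number"}},"required":["deltas"]}

```bash
mkdir -p pics; ls
cat > h.py <<'E'
from plant import *
import numpy as np, cv2
def world(name,uv,depth=None,z=None,st=None):
    p=camera_params(name); uv=np.atleast_2d(np.array(uv,float))
    d=np.c_[(uv[:,0]-p["cx"])/p["fx"],(uv[:,1]-p["cy"])/p["fy"]]
    s=d.copy()
    for _ in range(10): s=d/(1+p["k1"]*(s**2).sum(1,keepdims=True))
    ray=np.c_[s,np.ones(len(s))]
    if name=="wrist":
        M=np.array(p["mount"]); R=np.array(st["ee_rot"]); 
        Rc=R@M[:3,:3]; pos=np.array(st["tool_pos"])+R@M[:3,3]
    else: Rc=np.array(p["rotation"]); pos=np.array(p["position"])
    w=ray@Rc.T
    if depth is not None: return pos+w*np.array(depth).reshape(-1,1)
    return pos+w*((z-pos[2])/w[:,2])[:,None]
E
python3 - <<'E'
from h import *
print(state())
for n in("scene","side","wrist"):
    st=state()
    im,d=capture(n); cv2.imwrite(f"pics/{n}0.png",im); np.save(f"pics/{n}0.npy",d)
    print(n,camera_params(n))
E
```

```text
pics
{'clock': 0.0, 'q': array([65.03762511, 26.89669337, -2.78321636, 87.87379973,  1.38216542,
       65.37502278, -4.71333451]), 'joint_velocities': array([ 0.08836809, -0.02510277,  0.00434801, -0.1350016 , -0.00349014,
       -0.04416829, -0.1518436 ]), 'joint_efforts': array([ 5.44581198e-04, -5.07977986e+01, -8.06210982e-02, -2.36153072e+01,
       -6.13812008e-02,  3.78914201e-02,  1.81328232e-04]), 'tool_pos': array([ 0.26683065, -0.61939654,  0.23550601]), 'ee_rot': array([[ 9.18376987e-01,  3.95705648e-01, -8.65412921e-04],
       [ 3.95706582e-01, -9.18375323e-01,  1.75123648e-03],
       [-1.01799703e-04, -1.95074488e-03, -9.99998092e-01]]), 'wrist_force': array([ 0.07481586, -0.46950051,  0.56222936]), 'torque': array([ 0.0219152 , -0.00188927, -0.03318381]), 'grip_force': 0.0, 'grip_width': 0.08690851175428993}
scene {'fx': 388.80488648729136, 'fy': 388.80488648729136, 'cx': 273.33035489320525, 'cy': 208.21180091477123, 'k1': 0.023403186344085933, 'position': array([-0.09233509,  0.46650954,  0.97885775]), 'rotation': array([[-0.62223916, -0.57649279,  0.52959842],
   
[... 240 characters left out ...]
on': array([ 0.38340004, -1.21518809,  1.12074923]), 'rotation': array([[ 0.98868657, -0.11072779,  0.10118406],
       [-0.14868887, -0.63462252,  0.75838373],
       [-0.01976047, -0.76484875, -0.64390675]])}
wrist {'fx': 354.03156143072727, 'fy': 354.03156143072727, 'cx': 280.38497271769745, 'cy': 210.79999715366844, 'k1': -0.09064709761771823, 'mount': array([[ 2.26604475e-04, -9.57738814e-01, -2.87639207e-01,
         7.96139998e-02],
       [ 9.99999765e-01,  3.08302430e-05,  6.85153819e-04,
        -2.04304142e-04],
       [-6.47330419e-04, -2.87639294e-01,  9.57738595e-01,
        -1.48221281e-01],
       [ 0.00000000e+00,  0.00000000e+00,  0.00000000e+00,
         1.00000000e+00]])}
```

View pics/scene0.png

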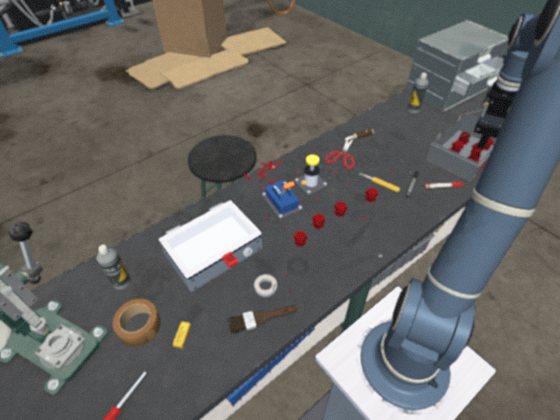

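View pics/side0.png

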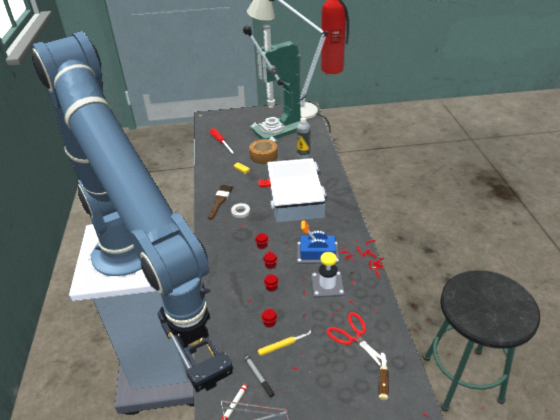

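Scene: four loose caps at (300,238), (319,221), (341,209), (372,195). The reject box is at (465,145), the tester at (210,243) with its tab at (230,260), the counter at (283,198) and the pump at (313,168). The side view agrees with this.

```bash
cat >> h.py <<'E'
def blobs(name,im,d,lo,hi,st=None,amin=12,hue2=None):
    hsv=cv2.cvtColor(im,cv2.COLOR_BGR2HSV); m=cv2.inRange(hsv,lo,hi)
    if hue2: m|=cv2.inRange(hsv,*hue2)
    n,l,s,c=cv2.connectedComponentsWithStats(m); out=[]
    for i in range(1,n):
        if s[i,4]<amin: continue
        v,u=np.where((l==i)&(d>0))
        if len(u)==0: continue
        P=world(name,np.c_[u,v],depth=d[v,u],st=st)
        out.append((c[i],s[i,4],P))
    return out
RED=dict(lo=(0,130,60),hi=(6,255,255),hue2=((172,130,60),(180,255,255)))
E
python3 - <<'E'
from h import *
np.set_printoptions(precision=3,suppress=True)
C={"red":RED,"orange":dict(lo=(7,150,120),hi=(16,255,255)),"yellow":dict(lo=(20,140,120),hi=(34,255,255)),"blue":dict(lo=(105,120,50),hi=(125,255,255))}
for n in("scene","side"):
    im=cv2.imread(f"pics/{n}0.png"); d=np.load(f"pics/{n}0.npy")
    for k,c in C.items():
        for cc,a,P in blobs(n,im,d,**c):
            m=np.median(P,0)
            if 0.3<m[0]<1.1 and -.8<m[1]<.8 and m[2]>-.02:
                top=P[P[:,2]>np.percentile(P[:,2],95)-.006]
                print(n,k,cc.astype(int),a,"med",m,"min",P.min(0),"max",P.max(0),"top",top.mean(0))
    # tester top surface points
    v,u=np.where(d>0); P=world(n,np.c_[u,v],depth=d[v,u])
    hsv=cv2.cvtColor(im,cv2.COLOR_BGR2HSV)[v,u]
    m=(P[:,2]>.05)&(P[:,2]<.1)&(P[:,1]>0.0)&(P[:,1]<.5)&(P[:,0]>.45)&(P[:,0]<.95)&(hsv[:,1]<80)
    Q=P[m]; print(n,len(Q),np.percentile(Q,[1,50,99],axis=0)); r=cv2.minAreaRect(Q[:,:2].astype(np.float32)*1000); print(r, cv2.boxPoints(r))
E
```

```text
scene red [460 142] 179 med [ 0.394 -0.79   0.037] min [ 0.335 -0.87   0.012] max [ 0.422 -0.675  0.171] top [ 0.39  -0.784  0.05 ]
scene red [340 158] 193 med [ 0.644 -0.421  0.006] min [ 0.576 -0.47  -0.007] max [ 0.693 -0.364  0.014] top [ 0.645 -0.412  0.008]
scene red [269 165] 55 med [ 0.784 -0.192  0.002] min [ 0.755 -0.699 -0.717] max [ 1.464 -0.172  0.011] top [ 0.785 -0.19   0.004]
scene red [261 173] 48 med [ 0.768 -0.141  0.002] min [ 0.738 -0.166 -0.005] max [ 0.787 -0.115  0.011] top [ 0.765 -0.141  0.006]
scene red [246 175] 18 med [ 0.791 -0.092  0.001] min [ 0.772 -0.237 -0.251] max [ 1.032 -0.086  0.002] top [ 0.787 -0.091  0.001]
scene red [371 194] 141 med [ 0.424 -0.345  0.033] min [ 0.408 -0.381 -0.001] max [ 0.467 -0.331  0.04 ] top [ 0.427 -0.351  0.037]
scene red [340 208] 150 med [ 0.444 -0.219  0.033] min [ 0.426 -0.248 -0.001] max [ 0.487 -0.205  0.041] top [ 0.447 -0.225  0.037]
scene red [318 220] 154 med [ 0.451 -0.129  0.034] min [ 0.434 -0.172 -0.003] max [ 0.498 -0.114  0.043] top [ 0.455 -0.133  0.037]
scene red [299 237] 163 med [ 0.434 -0.038  0.0
[... 3750 characters left out ...]
 0.572 -0.088  0.128] top [ 0.567 -0.103  0.124]
side yellow [328 258] 165 med [ 0.614 -0.251  0.118] min [ 0.594 -0.27   0.011] max [ 0.634 -0.145  0.124] top [ 0.615 -0.249  0.119]
side yellow [275 345] 251 med [ 0.437 -0.443  0.015] min [ 0.389 -0.461 -0.003] max [ 0.487 -0.41   0.025] top [ 0.436 -0.443  0.018]
side blue [315 246] 705 med [ 0.601 -0.13   0.046] min [ 0.555 -0.155 -0.   ] max [ 0.668 -0.027  0.078] top [ 0.613 -0.113  0.066]
side 2531 [[0.501 0.055 0.052]
 [0.589 0.157 0.079]
 [0.681 0.433 0.087]]
((592.4899291992188, 253.2503662109375), (409.0245666503906, 187.94715881347656), 88.65068054199219) [[493.727  51.008]
 [681.622  46.582]
 [691.253 455.493]
 [503.358 459.919]]
```

{"op": "arm_command", "data": {
  "deltas": [
    [[0,0,-2],[0,0,0.136]],
    [[0,0,-2],[0,0,0.136]],
    [[0,0,-2],[0,0,0.136]],
    [[2.5,-4.2,0],[0,0,0]],
    [[2.5,-4.2,0],[0,0,0]],
    [[2.5,-4.2,0],[0,0,0]],
    [[2.5,-4.2,0],[0,0,0]],
    [[2.5,-4.2,0],[0,0,0]],
    [[2.5,-4.2,0],[0,0,0]],
    [[2.5,-4.2,0],[0,0,0]]
  ],
  "gripper": 0
}}

```text
clock: 1.15
tool_pos: [0.443, -0.3242, 0.2965]
ee_rot: [[1.0, -0.001, -0.0], [-0.001, -1.0, -0.0], [-0.0, 0.0, -1.0]]
wrist_force: [0.2, -0.3, 0.2]
grip_width: 0.0151
grip_force: 0.0
```

{"op": "arm_command", "data": {
  "deltas": [
    [[2.5,-4.2,0],[0,0,0]],
    [[0.4,-4.9,0],[0,0,0]],
    [[0.4,-4.9,0],[0,0,0]],
    [[0.4,-4.9,0],[0,0,0]],
    [[0.4,-4.9,0],[0,0,0]],
    [[0.4,-4.9,0],[0,0,0]],
    [[0.4,-4.9,0],[0,0,0]],
    [[0.4,-4.9,0],[0,0,0]],
    [[0.4,-4.9,0],[0,0,0]],
    [[0.4,-4.9,0],[0,0,0]]
  ]
}}

```text
clock: 2.15
tool_pos: [0.5037, 0.1585, 0.2966]
ee_rot: [[1.0, -0.002, 0.0], [-0.002, -1.0, -0.0], [0.0, 0.0, -1.0]]
wrist_force: [0.9, -0.4, 0.4]
grip_width: 0.0005
grip_force: 0.0
```

{"op": "arm_command", "data": {
  "deltas": [
    [[0,0,0],[0,0,0]],
    [[0,0,0],[0,0,0]]
  ]
}}

```text
clock: 2.35
tool_pos: [0.5036, 0.1579, 0.2962]
ee_rot: [[1.0, 0.002, -0.001], [0.002, -1.0, -0.0], [-0.001, 0.0, -1.0]]
wrist_force: [-0.2, -0.8, 0.4]
grip_width: 0.0006
grip_force: 0.0
```

Run:
```python
from h import *
st=state(); im,d=capture("wrist"); print(st["clock"],st["tool_pos"],st["ee_rot"]); cv2.imwrite("pics/w1.png",im); np.save("pics/w1.npy",d)
import pickle; pickle.dump(st,open("pics/w1.pkl","wb"))
```

```text
2.35 [0.50360395 0.15789963 0.29617734] [[ 9.99997794e-01  1.94636126e-03 -7.90146164e-04]
 [ 1.94611150e-03 -9.99998056e-01 -3.16737474e-04]
 [-7.90761114e-04  3.15199063e-04 -9.99999638e-01]]
```

View pics/w1.png

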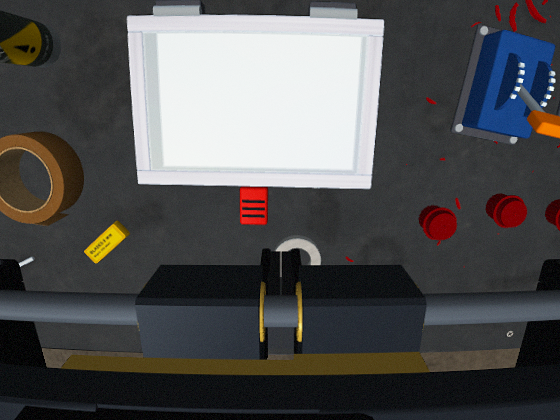

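The tester fills the top centre: front edge from (137,183) to (372,188), tab at (254,206). The ring gauge is at (298,250), just in front of the tab, and the counter is top right.

Run:
```python
from h import *
import pickle
np.set_printoptions(precision=4,suppress=True)
im=cv2.imread("pics/w1.png"); d=np.load("pics/w1.npy"); st=pickle.load(open("pics/w1.pkl","rb"))
print("hatch corners",world("wrist",[(137,184),(372,188),(384,19),(127,17)],z=.078,st=st))
for c,a,P in blobs("wrist",im,d,st=st,amin=100,**RED): print(c,a,np.median(P,0),P.min(0),P.max(0), world("wrist",[c],z=.082 if P[:,2].max()>.07 else .039,st=st))
hsv=cv2.cvtColor(im,cv2.COLOR_BGR2HSV); m=cv2.inRange(hsv,*[(0,130,60),(6,255,255)])
m[:,:230]=0;m[:,280:]=0;r=cv2.minAreaRect(np.argwhere(m)[:,::-1].astype(np.float32));print(r); print(world("wrist",cv2.boxPoints(r),z=.082,st=st))
print("counter foot",world("wrist",[(485,30),(458,128),(514,141)],z=.006,st=st))
```

```text
hatch corners [[0.5027 0.3118 0.078 ]
 [0.4986 0.0602 0.078 ]
 [0.6654 0.0589 0.078 ]
 [0.6686 0.3068 0.078 ]]
[534.5051  11.7172] 198 [ 0.7008 -0.1463  0.0056] [ 0.6895 -0.1671 -0.0003] [ 0.7159 -0.1335  0.0101] [[ 0.6925 -0.1237  0.039 ]]
[513.0244  16.939 ] 164 [ 0.6933 -0.1209  0.0027] [ 0.678  -0.1267 -0.0008] [ 0.7109 -0.1147  0.0056] [[ 0.6846 -0.0977  0.039 ]]
[253.543  204.9344] 930 [0.481  0.1867 0.0825] [ 0.4307  0.172  -0.0012] [0.5002 0.2113 0.0857] [[0.4806 0.1865 0.082 ]]
[509.4662 212.3654] 843 [ 0.4584 -0.1306  0.0378] [ 0.4298 -0.1827 -0.0015] [ 0.4796 -0.1126  0.0414] [[ 0.4597 -0.1284  0.039 ]]
[439.4122 224.5798] 883 [ 0.4429 -0.0401  0.0379] [ 0.4012 -0.0722 -0.0008] [ 0.4635 -0.0216  0.0412] [[ 0.4439 -0.0385  0.039 ]]
[555.3036 219.5893] 112 [ 0.444  -0.2096  0.0274] [ 0.4219 -0.2391  0.0005] [ 0.461  -0.2045  0.0316] [[ 0.4501 -0.1958  0.039 ]]
((253.0, 205.5), (37.0, 28.0), 90.0)
[[0.5002 0.2014 0.082 ]
 [0.5002 0.172  0.082 ]
 [0.4592 0.1724 0.082 ]
 [0.4592 0.2027 0.082 ]]
counter foot [[ 0.6753 -0.084   0.006 ]
 [ 0.5592 -0.0627  0.006 ]
 [ 0.5451 -0.1407  0.006 ]]
```

{"op": "arm_command", "data": {
  "deltas": [
    [[-1.4,-1.45,4],[0,0,0]],
    [[-1.4,-1.45,4.5],[0,0,0]],
    [[0,0,4.5],[0,0,0]],
    [[0,0,4.5],[0,0,0]],
    [[0,0,1.2],[0,0,0]],
    [[0,0,0.6],[0,0,0]],
    [[0,0,0.5],[0,0,0]],
    [[0,0,0.4],[0,0,0]]
  ]
}}

```text
clock: 3.2
tool_pos: [0.4777, 0.186, 0.0962]
ee_rot: [[1.0, -0.002, 0.004], [-0.002, -1.0, 0.001], [0.004, -0.001, -1.0]]
wrist_force: [-0.4, -0.7, 5.0]
grip_width: 0.0002
grip_force: 2.3
```

{"op": "arm_command", "data": {
  "deltas": [
    [[0,0,0.4],[0,0,0]],
    [[0,0,0.4],[0,0,0]],
    [[0,0,0],[0,0,0]]
  ]
}}

```text
clock: 3.5
tool_pos: [0.4775, 0.1861, 0.0877]
ee_rot: [[1.0, -0.001, 0.003], [-0.001, -1.0, 0.001], [0.003, -0.001, -1.0]]
wrist_force: [1.3, -1.0, 3.9]
grip_width: 0.0006
grip_force: 1.8
```

{"op": "arm_command", "data": {
  "deltas": [
    [[0,0,0.3],[0,0,0]],
    [[0,0,0.3],[0,0,0]],
    [[0,0,0],[0,0,0]]
  ]
}}

```text
clock: 3.8
tool_pos: [0.4777, 0.1861, 0.0845]
ee_rot: [[1.0, -0.002, 0.004], [-0.002, -1.0, -0.001], [0.004, 0.001, -1.0]]
wrist_force: [-7.4, -5.2, 29.4]
grip_width: 0.0008
grip_force: 14.5
```

{"op": "arm_command", "data": {
  "deltas": [
    [[0,0,-1],[0,0,0]],
    [[0,0,-3],[0,0,0]],
    [[0,0,-4],[0,0,0]],
    [[0,0,-4],[0,0,0]],
    [[-1,0,-3],[0,0,0]],
    [[0,0,0],[0,0,0]]
  ],
  "gripper": 0.75
}}

```text
clock: 4.4
tool_pos: [0.4674, 0.1876, 0.2352]
ee_rot: [[1.0, -0.0, 0.009], [-0.0, -1.0, 0.003], [0.009, -0.003, -1.0]]
wrist_force: [-0.0, 0.3, -1.2]
grip_width: 0.0404
grip_force: 0.0
```

```bash
cat > look.py <<'E'
from h import *
import sys
np.set_printoptions(precision=4,suppress=True)
def redlook(n="wrist",amin=60,box=None):
    st=state(); im,d=capture(n)
    print(n,st["clock"],st["tool_pos"],st["wrist_force"],st["grip_width"],"g",st["grip_force"])
    for c,a,P in blobs(n,im,d,st=st,amin=amin,**RED):
        m=np.median(P,0)
        if .33<m[0]<.75 and -.45<m[1]<.4 and m[2]>.015:
            print(c.astype(int),a,"med",m,"5-95",*np.percentile(P,[5,95],axis=0),"c39",world(n,[c],z=.039,st=st)[0][:2])
    return im
if __name__=="__main__":
    for n in sys.argv[1].split(","):
        im=redlook(n)
        if len(sys.argv)>2: cv2.imwrite(f"pics/{sys.argv[2]}_{n}.png",im)
E
python3 look.py wrist,side,scene b
```

```text
wrist 4.4 [0.4674 0.1876 0.2352] [-0.0204  0.3337 -1.2025] 0.040427809884898525 g 0.0
[282 189] 2114 med [0.4907 0.187  0.1392] 5-95 [0.4719 0.1735 0.1332] [0.5081 0.2005 0.1449] c39 [0.4674 0.1865]
[552 198] 242 med [ 0.4535 -0.1182  0.021 ] 5-95 [ 0.443  -0.1234  0.0033] [ 0.4668 -0.1143  0.0303] c39 [ 0.4587 -0.1026]
[493 212] 1275 med [ 0.442  -0.0384  0.0376] 5-95 [ 0.4248 -0.0573  0.0115] [ 0.4587 -0.025   0.0394] c39 [ 0.4435 -0.0357]
side 4.45 [0.4667 0.1867 0.2328] [-0.1145 -0.738  -0.489 ] 0.04446232131493283 g 0.0
[265 169] 88 med [0.4868 0.1791 0.1403] 5-95 [0.4708 0.1682 0.0222] [0.5032 0.3696 0.1477] c39 [0.4969 0.3253]
[261 240] 161 med [ 0.4409 -0.0545  0.0349] 5-95 [ 0.4243 -0.0646  0.0069] [ 0.4567 -0.0291  0.0435] c39 [ 0.4401 -0.0606]
[269 259] 182 med [ 0.4571 -0.1463  0.0341] 5-95 [ 0.4413 -0.1551  0.0036] [ 0.4726 -0.0862  0.0423] c39 [ 0.4563 -0.1498]
[270 282] 194 med [ 0.4492 -0.2363  0.0344] 5-95 [ 0.4332 -0.2464  0.0066] [ 0.4664 -0.2111  0.0418] c39 [ 0.4488 -0.2406]
[268 317] 226 med [ 0.4289 -0.3635  0.0362] 5-95 [ 0.4123 -0.3736  0.006 ] [ 0.4453 -0.3393  0.0423] c39 [ 0.4286 -0.3662]
scene 4.5 [0.466  0.1859 0.2311] [-0.2498 -0.6304 -0.6385] 0.04841502882046525 g 0.0
[371 194] 141 med [ 0.4232 -0.3452  0.0333] 5-95 [ 0.4104 -0.3658  0.0058] [ 0.4428 -0.3347  0.0399] c39 [ 0.419  -0.3386]
[340 208] 148 med [ 0.4438 -0.2194  0.0341] 5-95 [ 0.431  -0.2395  0.0074] [ 0.464  -0.2079  0.0393] c39 [ 0.4395 -0.2141]
[318 220] 152 med [ 0.45   -0.129   0.0342] 5-95 [ 0.4381 -0.1479  0.0046] [ 0.4693 -0.1176  0.0394] c39 [ 0.4463 -0.1239]
[299 237] 162 med [ 0.4342 -0.0379  0.0344] 5-95 [ 0.4215 -0.0563  0.0064] [ 0.4536 -0.0258  0.0393] c39 [ 0.4305 -0.0341]
[225 244] 93 med [0.4813 0.1897 0.1407] 5-95 [0.4678 0.1782 0.1345] [0.5015 0.2    0.1446] c39 [0.5517 0.1558]
```

{"op": "arm_command", "data": {
  "deltas": [
    [[0.7,0,2.5],[0,0,0]],
    [[0.7,-0.1,4],[0,0,0]],
    [[0,0,3],[0,0,0]],
    [[0,0,1],[0,0,0]],
    [[0,0,0],[0,0,0]]
  ],
  "gripper": 0.75
}}

```text
clock: 5.05
tool_pos: [0.4786, 0.1863, 0.1233]
ee_rot: [[1.0, -0.001, -0.005], [-0.001, -1.0, -0.002], [-0.005, 0.002, -1.0]]
wrist_force: [0.0, 0.4, -0.7]
grip_width: 0.0652
grip_force: 0.0
```

{"op": "arm_command", "data": {
  "deltas": [
    [[0,0,0],[0,0,0]],
    [[0,0,0],[0,0,0]],
    [[0,0,0],[0,0,0]],
    [[0,0,0],[0,0,0]],
    [[0,0,0],[0,0,0]]
  ],
  "gripper": 0,
  "newtons": 15
}}

```text
clock: 5.55
tool_pos: [0.4804, 0.1869, 0.1261]
ee_rot: [[1.0, -0.001, 0.001], [-0.001, -1.0, 0.0], [0.001, -0.0, -1.0]]
wrist_force: [-0.1, -0.4, -0.7]
grip_width: 0.0334
grip_force: 0.0
```

```bash
python3 look.py wrist; python3 -c "
import numpy as np
t=np.linspace(.289,1.74,13);p=np.c_[.672-.2*np.cos(t),.074+.2*np.sin(t)]*100;print(np.diff(p,axis=0).round(2).tolist())"
```

```text
wrist 5.55 [0.4804 0.1869 0.1261] [-0.1342 -0.4152 -0.695 ] 0.03344994389432 g 0.0
[280 258] 3872 med [0.4991 0.1869 0.1367] 5-95 [0.4841 0.1733 0.1327] [0.5089 0.2004 0.1415] c39 [0.4534 0.1867]
[545 255] 151 med [ 0.4489 -0.0252  0.0281] 5-95 [ 0.4346 -0.0343  0.0267] [ 0.459  -0.0219  0.029 ] c39 [ 0.4531 -0.0171]
[[0.83, 2.27], [1.1, 2.15], [1.35, 2.01], [1.58, 1.83], [1.79, 1.63], [1.97, 1.4], [2.13, 1.15], [2.25, 0.89], [2.34, 0.61], [2.4, 0.32], [2.42, 0.03], [2.4, -0.26]]
```

{"op": "arm_command", "data": {
  "deltas": [
    [[0,0,0],[0,0,0]],
    [[0,0,0],[0,0,0]],
    [[0.8,0,-2.3],[0,0,0]],
    [[1.1,0,-2.15],[0,0,0]],
    [[1.35,0,-2.0],[0,0,0]],
    [[1.6,0,-1.8],[0,0,0]],
    [[0,0,0],[0,0,0]]
  ]
}}

```text
clock: 6.3
tool_pos: [0.5305, 0.1858, 0.2101]
ee_rot: [[1.0, -0.003, 0.002], [-0.003, -1.0, -0.001], [0.002, 0.001, -1.0]]
wrist_force: [-3.5, -2.4, 2.6]
grip_width: 0.0298
grip_force: 15.0
```

{"op": "arm_command", "data": {
  "deltas": [
    [[1.8,0,-1.6],[0,0,0]],
    [[1.95,0,-1.4],[0,0,0]],
    [[2.1,0,-1.15],[0,0,0]],
    [[2.25,0,-0.9],[0,0,0]],
    [[2.35,0,-0.6],[0,0,0]],
    [[0,0,0],[0,0,0]]
  ]
}}

```text
clock: 6.9
tool_pos: [0.6356, 0.1836, 0.2636]
ee_rot: [[1.0, -0.005, 0.001], [-0.005, -1.0, -0.003], [0.001, 0.003, -1.0]]
wrist_force: [1.3, -6.0, 1.0]
grip_width: 0.0296
grip_force: 15.0
```

{"op": "arm_command", "data": {
  "deltas": [
    [[2.4,0,-0.3],[0,0,0]],
    [[2.4,0,0],[0,0,0]],
    [[2.4,0,0.3],[0,0,0]],
    [[0,0,0],[0,0,0]]
  ]
}}

```text
clock: 7.3
tool_pos: [0.7064, 0.1823, 0.2622]
ee_rot: [[1.0, -0.005, -0.002], [-0.005, -1.0, -0.006], [-0.002, 0.006, -1.0]]
wrist_force: [-0.9, -7.3, -1.6]
grip_width: 0.0298
grip_force: 15.0
```

{"op": "arm_command", "data": {
  "deltas": [
    [[0,0,0],[0,0,0]],
    [[0,0,0],[0,0,0]],
    [[0,0,0],[0,0,0]],
    [[0,0,-3],[0,0,0]],
    [[0,0,-4],[0,0,0]],
    [[0,0,-3],[0,0,0]],
    [[-3.7,3.15,0],[0,0,0]],
    [[-3.7,3.15,0],[0,0,0]],
    [[-3.7,3.15,0],[0,0,0]],
    [[-3.7,3.15,0],[0,0,0]]
  ],
  "gripper": 0.8
}}

```text
clock: 8.3
tool_pos: [0.5549, 0.0613, 0.3649]
ee_rot: [[1.0, 0.001, 0.001], [0.001, -1.0, 0.001], [0.001, -0.001, -1.0]]
wrist_force: [0.7, -0.4, 0.0]
grip_width: 0.0697
grip_force: 0.0
```

{"op": "arm_command", "data": {
  "deltas": [
    [[-3.7,3.15,0],[0,0,0]],
    [[-3.7,3.15,0],[0,0,0]],
    [[-3.7,3.15,0],[0,0,0]],
    [[0,0,4],[0,0,0]],
    [[0,0,4],[0,0,0]],
    [[0,0,4],[0,0,0]],
    [[0,0,4],[0,0,0]],
    [[0,0,2],[0,0,0]],
    [[0,0,0],[0,0,0]]
  ]
}}

```text
clock: 9.2
tool_pos: [0.4435, -0.0324, 0.1824]
ee_rot: [[1.0, 0.001, -0.005], [0.001, -1.0, 0.001], [-0.005, -0.001, -1.0]]
wrist_force: [-0.5, -0.3, -0.1]
grip_width: 0.0695
grip_force: 0.0
```

```bash
python3 look.py wrist,side c
```

```text
wrist 9.2 [ 0.4435 -0.0324  0.1824] [-0.5083 -0.335  -0.137 ] 0.06953917450991857 g 0.0
[397 182] 1818 med [ 0.4588 -0.1326  0.0379] 5-95 [ 0.4418 -0.1503  0.0271] [ 0.4752 -0.1168  0.0393] c39 [ 0.4596 -0.1316]
[494 192] 1734 med [ 0.4504 -0.2219  0.0378] 5-95 [ 0.4343 -0.2405  0.0166] [ 0.4674 -0.2083  0.0394] c39 [ 0.4519 -0.2196]
[293 200] 1755 med [ 0.4431 -0.0434  0.0378] 5-95 [ 0.426  -0.0609  0.0272] [ 0.4594 -0.0256  0.0391] c39 [ 0.4438 -0.0432]
side 9.25 [ 0.4452 -0.0325  0.1842] [0.5835 0.2579 0.6332] 0.06942020315311236 g 0.0
[332 130] 78 med [0.7129 0.1719 0.2701] 5-95 [0.7056 0.165  0.1896] [0.7446 0.3004 0.2855] c39 [0.802  0.5541]
[261 240] 163 med [ 0.4408 -0.0546  0.035 ] 5-95 [ 0.4244 -0.064   0.0076] [ 0.4573 -0.0308  0.0434] c39 [ 0.4402 -0.0608]
[269 259] 181 med [ 0.4571 -0.1452  0.0334] 5-95 [ 0.4412 -0.1549  0.003 ] [ 0.4727 -0.0902  0.0417] c39 [ 0.4563 -0.1496]
[270 282] 195 med [ 0.4494 -0.2366  0.0353] 5-95 [ 0.4331 -0.2474  0.0037] [ 0.4664 -0.2107  0.0428] c39 [ 0.4489 -0.2405]
[268 317] 225 med [ 0.4291 -0.3634  0.0356] 5-95 [ 0.4122 -0.3735  0.0066] [ 0.4456 -0.3395  0.0425] c39 [ 0.4286 -0.3663]
```

View pics/c_side.png

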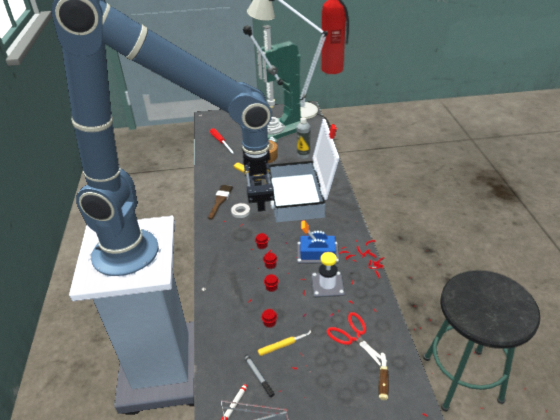

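Hatch stands open at about 1.75, with all four caps still at their spots.

{"op": "arm_command", "data": {
  "deltas": [
    [[0,0.6,4],[0,0,0]],
    [[0,0.45,4],[0,0,0]],
    [[0,0,4],[0,0,0]],
    [[0,0,3],[0,0,0]],
    [[0,0,1.2],[0,0,0]],
    [[0,0,0],[0,0,0]]
  ]
}}

```text
clock: 9.9
tool_pos: [0.4464, -0.0438, 0.0227]
ee_rot: [[1.0, -0.001, 0.0], [-0.001, -1.0, 0.0], [0.0, -0.0, -1.0]]
wrist_force: [0.3, 0.4, 1.1]
grip_width: 0.0699
grip_force: 0.0
```

{"op": "arm_command", "data": {
  "deltas": [
    [[0,0,0],[0,0,0]],
    [[0,0,0],[0,0,0]],
    [[0,0,0],[0,0,0]],
    [[0,0,0],[0,0,0]],
    [[0,0,0],[0,0,0]],
    [[0,0,0],[0,0,0]]
  ],
  "gripper": 0,
  "newtons": 15
}}

```text
clock: 10.5
tool_pos: [0.4464, -0.0442, 0.0233]
ee_rot: [[1.0, -0.001, 0.001], [-0.001, -1.0, -0.0], [0.001, 0.0, -1.0]]
wrist_force: [-1.6, 0.7, 6.6]
grip_width: 0.0423
grip_force: 15.0
```

{"op": "arm_command", "data": {
  "deltas": [
    [[0,0,-4],[0,0,0]],
    [[0,0,-5],[0,0,0]],
    [[0,0,-5],[0,0,0]],
    [[1.9,-4.15,0],[0,0,0]],
    [[1.9,-4.15,0],[0,0,0]],
    [[1.9,-4.15,0],[0,0,0]],
    [[1.9,-4.15,0],[0,0,0]],
    [[1.9,-4.15,0],[0,0,0]],
    [[1.9,-4.15,0],[0,0,0]],
    [[1.9,-4.15,0],[0,0,0]]
  ]
}}

```text
clock: 11.5
tool_pos: [0.5795, 0.2476, 0.1622]
ee_rot: [[1.0, -0.001, -0.0], [-0.001, -1.0, -0.001], [-0.0, 0.001, -1.0]]
wrist_force: [1.4, -0.8, 0.1]
grip_width: 0.042
grip_force: 15.0
```

{"op": "arm_command", "data": {
  "deltas": [
    [[0,0,4],[0,0,0]],
    [[0,0,4],[0,0,0]],
    [[0,0,3.2],[0,0,0]],
    [[0,0,1],[0,0,0]],
    [[0,0,0],[0,0,0]]
  ]
}}

```text
clock: 12.0
tool_pos: [0.5782, 0.2456, 0.0391]
ee_rot: [[1.0, -0.001, -0.003], [-0.001, -1.0, -0.001], [-0.003, 0.001, -1.0]]
wrist_force: [0.0, -0.1, -0.0]
grip_width: 0.0417
grip_force: 15.0
```

{"op": "arm_command", "data": {
  "deltas": [
    [[0,0,0.6],[0,0,0]],
    [[0,0,0],[0,0,0]]
  ]
}}

```text
clock: 12.2
tool_pos: [0.58, 0.2465, 0.0358]
ee_rot: [[1.0, -0.001, 0.002], [-0.001, -1.0, 0.001], [0.002, -0.001, -1.0]]
wrist_force: [-0.8, -0.7, -0.1]
grip_width: 0.0421
grip_force: 15.0
```

{"op": "arm_command", "data": {
  "deltas": [
    [[0,0,0],[0,0,0]],
    [[0,0,0],[0,0,0]],
    [[0,0,0],[0,0,0]],
    [[0,0,-3],[0,0,0]],
    [[0,0,-5],[0,0,0]],
    [[0,0,-5],[0,0,0]],
    [[-1.35,4.2,0],[0,0,0]],
    [[-1.35,4.2,0],[0,0,0]],
    [[-1.35,4.2,0],[0,0,0]],
    [[-1.35,4.2,0],[0,0,0]]
  ],
  "gripper": 0.64
}}

```text
clock: 13.2
tool_pos: [0.5243, 0.0768, 0.1651]
ee_rot: [[1.0, -0.001, 0.001], [-0.001, -1.0, -0.0], [0.001, 0.0, -1.0]]
wrist_force: [0.1, -0.6, 0.6]
grip_width: 0.0558
grip_force: 0.0
```

{"op": "arm_command", "data": {
  "deltas": [
    [[-1.35,4.2,0],[0,0,0]],
    [[-1.35,4.2,0],[0,0,0]],
    [[-1.35,4.2,0],[0,0,0]],
    [[-1.35,4.2,0],[0,0,0]],
    [[-1.35,4.2,0],[0,0,0]],
    [[0,0,0],[0,0,0]],
    [[0,0,0],[0,0,0]]
  ],
  "gripper": 0.8
}}

```text
clock: 13.9
tool_pos: [0.457, -0.1325, 0.1649]
ee_rot: [[1.0, -0.004, 0.001], [-0.004, -1.0, -0.0], [0.001, 0.0, -1.0]]
wrist_force: [-0.4, 1.4, 0.7]
grip_width: 0.0695
grip_force: 0.0
```

```bash
python3 look.py wrist,scene d
```

```text
wrist 13.9 [ 0.457  -0.1325  0.1649] [-0.3568  1.3911  0.733 ] 0.06947562752795503 g 0.0
[284 202] 2100 med [ 0.4606 -0.1352  0.0377] 5-95 [ 0.4428 -0.1527  0.0272] [ 0.476  -0.1179  0.0392] c39 [ 0.4613 -0.1352]
[390 209] 2136 med [ 0.4539 -0.223   0.0377] 5-95 [ 0.436  -0.2413  0.011 ] [ 0.468  -0.2083  0.0392] c39 [ 0.4548 -0.222 ]
[522 230] 2221 med [ 0.4333 -0.3455  0.0364] 5-95 [ 0.4153 -0.3664  0.005 ] [ 0.4475 -0.3356  0.0392] c39 [ 0.4359 -0.341 ]
scene 13.95 [ 0.4575 -0.1311  0.1649] [ 0.649  -0.1306 -0.0691] 0.06924971205298402 g 0.0
[176 164] 160 med [0.707  0.1831 0.2667] 5-95 [ 0.7012 -0.1782 -0.7074] [1.8449 0.1965 0.2813] c39 [0.9658 0.0925]
[371 194] 140 med [ 0.4236 -0.345   0.033 ] 5-95 [ 0.4104 -0.3663  0.007 ] [ 0.441  -0.3347  0.0393] c39 [ 0.419  -0.3383]
[340 208] 147 med [ 0.4437 -0.2195  0.0342] 5-95 [ 0.4311 -0.2401  0.0058] [ 0.4625 -0.2079  0.0387] c39 [ 0.4395 -0.2139]
[318 220] 153 med [ 0.4506 -0.1285  0.0339] 5-95 [ 0.4376 -0.1484  0.0053] [ 0.4705 -0.1171  0.0397] c39 [ 0.4465 -0.124 ]
[195 257] 122 med [0.565  0.2504 0.0437] 5-95 [0.5555 0.2363 0.0251] [0.582  0.262  0.0475] c39 [0.5678 0.249 ]
```

{"op": "arm_command", "data": {
  "deltas": [
    [[0.3,0.2,4],[0,0,0]],
    [[0,0,5],[0,0,0]],
    [[0,0,3.5],[0,0,0]],
    [[0,0,1.7],[0,0,0]],
    [[0,0,0],[0,0,0]]
  ]
}}

```text
clock: 14.5
tool_pos: [0.4591, -0.1312, 0.0204]
ee_rot: [[1.0, 0.003, -0.005], [0.003, -1.0, 0.002], [-0.005, -0.002, -1.0]]
wrist_force: [-1.0, 1.2, 1.0]
grip_width: 0.0698
grip_force: 0.0
```

{"op": "arm_command", "data": {
  "deltas": [
    [[0,0,0],[0,0,0]],
    [[0,0,0],[0,0,0]],
    [[0,0,0],[0,0,0]],
    [[0,0,0],[0,0,0]],
    [[0,0,0],[0,0,0]],
    [[0,0,0],[0,0,0]]
  ],
  "gripper": 0,
  "newtons": 15
}}

```text
clock: 15.1
tool_pos: [0.4608, -0.1338, 0.0234]
ee_rot: [[1.0, -0.001, 0.001], [-0.001, -1.0, -0.001], [0.001, 0.001, -1.0]]
wrist_force: [-2.1, 0.3, 7.1]
grip_width: 0.042
grip_force: 15.0
```

{"op": "arm_command", "data": {
  "deltas": [
    [[0,0,-4],[0,0,0]],
    [[0,0,-5],[0,0,0]],
    [[0,0,-5],[0,0,0]],
    [[2,-4.35,0],[0,0,0]],
    [[2,-4.35,0],[0,0,0]],
    [[2,-4.35,0],[0,0,0]],
    [[2,-4.35,0],[0,0,0]],
    [[2,-4.35,0],[0,0,0]],
    [[2,-4.35,0],[0,0,0]]
  ]
}}

```text
clock: 16.0
tool_pos: [0.5809, 0.1286, 0.1624]
ee_rot: [[1.0, -0.002, -0.0], [-0.002, -1.0, -0.0], [-0.0, 0.0, -1.0]]
wrist_force: [0.1, -0.4, 0.4]
grip_width: 0.0416
grip_force: 15.0
```

{"op": "arm_command", "data": {
  "deltas": [
    [[0,0,4],[0,0,0]],
    [[0,0,4],[0,0,0]],
    [[0,0,3.2],[0,0,0]],
    [[0,0,1],[0,0,0]],
    [[0,0,0],[0,0,0]]
  ]
}}

```text
clock: 16.5
tool_pos: [0.5795, 0.1268, 0.0393]
ee_rot: [[1.0, -0.001, -0.003], [-0.001, -1.0, -0.001], [-0.003, 0.001, -1.0]]
wrist_force: [-0.6, 0.1, 0.1]
grip_width: 0.0417
grip_force: 15.0
```

{"op": "arm_command", "data": {
  "deltas": [
    [[0,0,0.6],[0,0,0]],
    [[0,0,0],[0,0,0]]
  ]
}}

```text
clock: 16.7
tool_pos: [0.5814, 0.1273, 0.0357]
ee_rot: [[1.0, -0.002, 0.002], [-0.002, -1.0, 0.0], [0.002, -0.0, -1.0]]
wrist_force: [0.8, -0.2, -1.4]
grip_width: 0.0421
grip_force: 15.0
```

{"op": "arm_command", "data": {
  "deltas": [
    [[0,0,0],[0,0,0]],
    [[0,0,0],[0,0,0]],
    [[0,0,0],[0,0,0]],
    [[0,0,-3],[0,0,0]],
    [[0,0,-5],[0,0,0]],
    [[0,0,-5],[0,0,0]],
    [[-1.58,4.39,0],[0,0,0]],
    [[-1.58,4.39,0],[0,0,0]],
    [[-1.58,4.39,0],[0,0,0]],
    [[-1.58,4.39,0],[0,0,0]]
  ],
  "gripper": 0.64
}}

```text
clock: 17.7
tool_pos: [0.5164, -0.0499, 0.1651]
ee_rot: [[1.0, -0.001, 0.001], [-0.001, -1.0, -0.001], [0.001, 0.001, -1.0]]
wrist_force: [0.7, -1.2, 0.3]
grip_width: 0.0557
grip_force: 0.0
```

{"op": "arm_command", "data": {
  "deltas": [
    [[-1.58,4.39,0],[0,0,0]],
    [[-1.58,4.39,0],[0,0,0]],
    [[-1.58,4.39,0],[0,0,0]],
    [[-1.58,4.39,0],[0,0,0]],
    [[0,0,0],[0,0,0]],
    [[0,0,0],[0,0,0]]
  ],
  "gripper": 0.8
}}

```text
clock: 18.3
tool_pos: [0.4533, -0.2249, 0.1648]
ee_rot: [[1.0, -0.004, 0.0], [-0.004, -1.0, -0.0], [0.001, 0.0, -1.0]]
wrist_force: [1.0, -0.1, 0.2]
grip_width: 0.0693
grip_force: 0.0
```

```bash
python3 look.py wrist,scene e
```

```text
wrist 18.3 [ 0.4533 -0.2249  0.1648] [ 1.0266 -0.1125  0.2176] 0.06931196974432395 g 0.0
[282 206] 2088 med [ 0.4531 -0.2268  0.0377] 5-95 [ 0.4354 -0.2444  0.0273] [ 0.4685 -0.2092  0.0392] c39 [ 0.4539 -0.2268]
[426 227] 2158 med [ 0.4338 -0.3487  0.0376] 5-95 [ 0.4155 -0.3676  0.0083] [ 0.4477 -0.3355  0.0392] c39 [ 0.4353 -0.3469]
scene 18.35 [ 0.4539 -0.2234  0.1648] [ 0.939  -0.0072 -0.283 ] 0.06933578224010835 g 0.0
[176 164] 159 med [0.7073 0.1831 0.2661] 5-95 [ 0.7022 -0.195  -0.7076] [1.8699 0.1965 0.2809] c39 [0.966  0.0924]
[371 194] 139 med [ 0.4237 -0.3448  0.0332] 5-95 [ 0.4104 -0.3673  0.0065] [ 0.4403 -0.3341  0.0393] c39 [ 0.4188 -0.3384]
[340 208] 151 med [ 0.444  -0.2188  0.0341] 5-95 [ 0.4307 -0.2412  0.006 ] [ 0.4627 -0.2079  0.0397] c39 [ 0.4393 -0.214 ]
[228 236] 109 med [0.5678 0.1326 0.0437] 5-95 [0.5577 0.118  0.0228] [0.5842 0.1445 0.0474] c39 [0.5703 0.1315]
[195 257] 122 med [0.5639 0.2496 0.0438] 5-95 [0.5547 0.2366 0.0261] [0.5823 0.2621 0.0478] c39 [0.5677 0.2491]
```

{"op": "arm_command", "data": {
  "deltas": [
    [[0,0.15,4],[0,0,0]],
    [[0,0,5],[0,0,0]],
    [[0,0,3.5],[0,0,0]],
    [[0,0,1.7],[0,0,0]],
    [[0,0,0],[0,0,0]]
  ]
}}

```text
clock: 18.9
tool_pos: [0.4527, -0.2226, 0.0203]
ee_rot: [[1.0, 0.002, -0.005], [0.003, -1.0, 0.003], [-0.005, -0.003, -1.0]]
wrist_force: [-0.1, 0.9, 0.4]
grip_width: 0.0697
grip_force: 0.0
```

{"op": "arm_command", "data": {
  "deltas": [
    [[0,0,0],[0,0,0]],
    [[0,0,0],[0,0,0]],
    [[0,0,0],[0,0,0]],
    [[0,0,0],[0,0,0]],
    [[0,0,0],[0,0,0]],
    [[0,0,0],[0,0,0]]
  ],
  "gripper": 0,
  "newtons": 15
}}

```text
clock: 19.5
tool_pos: [0.4543, -0.2257, 0.0235]
ee_rot: [[1.0, -0.001, 0.001], [-0.001, -1.0, -0.001], [0.001, 0.001, -1.0]]
wrist_force: [-0.2, 0.2, 6.5]
grip_width: 0.0423
grip_force: 15.0
```

{"op": "arm_command", "data": {
  "deltas": [
    [[0,0,-4],[0,0,0]],
    [[0,0,-5],[0,0,0]],
    [[0,0,-5],[0,0,0]],
    [[0.8,-4.73,0],[0,0,0]],
    [[0.8,-4.73,0],[0,0,0]],
    [[0.8,-4.73,0],[0,0,0]],
    [[0.8,-4.73,0],[0,0,0]],
    [[0.8,-4.73,0],[0,0,0]],
    [[0.8,-4.73,0],[0,0,0]],
    [[0.8,-4.73,0],[0,0,0]]
  ]
}}

```text
clock: 20.5
tool_pos: [0.5099, 0.1073, 0.1626]
ee_rot: [[1.0, -0.002, 0.0], [-0.002, -1.0, -0.0], [0.0, 0.0, -1.0]]
wrist_force: [1.8, -0.3, -0.5]
grip_width: 0.0422
grip_force: 15.0
```

{"op": "arm_command", "data": {
  "deltas": [
    [[0.8,-4.73,0],[0,0,0]],
    [[0.8,-4.73,0],[0,0,0]],
    [[0.8,-4.73,0],[0,0,0]],
    [[0,0,0],[0,0,0]],
    [[0,0,0],[0,0,0]]
  ]
}}

```text
clock: 21.0
tool_pos: [0.5336, 0.2487, 0.1621]
ee_rot: [[1.0, 0.002, -0.001], [0.002, -1.0, -0.0], [-0.001, 0.0, -1.0]]
wrist_force: [0.1, 0.2, 0.2]
grip_width: 0.0419
grip_force: 15.0
```

{"op": "arm_command", "data": {
  "deltas": [
    [[0,0,4],[0,0,0]],
    [[0,0,4],[0,0,0]],
    [[0,0,3.2],[0,0,0]],
    [[0,0,1.3],[0,0,0]],
    [[0,0,0.3],[0,0,0]],
    [[0,0,0],[0,0,0]]
  ]
}}

```text
clock: 21.6
tool_pos: [0.5345, 0.247, 0.0351]
ee_rot: [[1.0, -0.002, 0.0], [-0.002, -1.0, -0.0], [0.0, 0.0, -1.0]]
wrist_force: [-0.5, 0.3, -0.5]
grip_width: 0.0423
grip_force: 15.0
```

{"op": "arm_command", "data": {
  "deltas": [
    [[0,0,0],[0,0,0]],
    [[0,0,0],[0,0,0]],
    [[0,0,0],[0,0,0]],
    [[0,0,-3],[0,0,0]],
    [[0,0,-5],[0,0,0]],
    [[0,0,-5],[0,0,0]],
    [[-0.78,4.6,0],[0,0,0]],
    [[-0.78,4.6,0],[0,0,0]],
    [[-0.78,4.6,0],[0,0,0]],
    [[-0.78,4.6,0],[0,0,0]]
  ],
  "gripper": 0.64
}}

```text
clock: 22.6
tool_pos: [0.5024, 0.062, 0.1653]
ee_rot: [[1.0, -0.001, 0.001], [-0.001, -1.0, -0.0], [0.001, 0.0, -1.0]]
wrist_force: [1.4, -1.1, 0.5]
grip_width: 0.0559
grip_force: 0.0
```

{"op": "arm_command", "data": {
  "deltas": [
    [[-0.78,4.6,0],[0,0,0]],
    [[-0.78,4.6,0],[0,0,0]],
    [[-0.78,4.6,0],[0,0,0]],
    [[-0.78,4.6,0],[0,0,0]],
    [[-0.78,4.6,0],[0,0,0]],
    [[-0.78,4.6,0],[0,0,0]],
    [[-0.78,4.6,0],[0,0,0]],
    [[-0.78,4.6,0],[0,0,0]],
    [[-0.78,4.6,0],[0,0,0]],
    [[0,0,0],[0,0,0]]
  ],
  "gripper": 0.8
}}

```text
clock: 23.6
tool_pos: [0.4293, -0.3581, 0.1649]
ee_rot: [[1.0, -0.012, -0.0], [-0.012, -1.0, -0.004], [-0.0, 0.004, -1.0]]
wrist_force: [-0.1, 0.0, -1.0]
grip_width: 0.0697
grip_force: 0.0
```

```bash
python3 look.py wrist,scene f
```

```text
wrist 23.6 [ 0.4293 -0.3581  0.1649] [-0.0959  0.0218 -0.9544] 0.06973131892718652 g 0.0
[275 203] 2101 med [ 0.4323 -0.3541  0.0378] 5-95 [ 0.4147 -0.3715  0.0273] [ 0.4479 -0.3367  0.0391] c39 [ 0.4331 -0.3541]
scene 23.65 [ 0.4306 -0.3539  0.1648] [ 0.7654  0.1889 -0.1148] 0.06944770320864802 g 0.0
[176 164] 160 med [0.7071 0.1831 0.2668] 5-95 [ 0.7024 -0.1772 -0.7059] [1.8391 0.1961 0.2813] c39 [0.9658 0.0927]
[371 194] 140 med [ 0.4237 -0.346   0.0331] 5-95 [ 0.4103 -0.3659  0.0078] [ 0.4434 -0.3344  0.0392] c39 [ 0.419  -0.3383]
[228 236] 109 med [0.5667 0.1324 0.0434] 5-95 [0.5578 0.1187 0.023 ] [0.5857 0.1447 0.0475] c39 [0.5703 0.1314]
[198 260] 191 med [0.5576 0.2504 0.0446] 5-95 [0.5231 0.2362 0.034 ] [0.58   0.2625 0.0484] c39 [0.5557 0.249 ]
```

{"op": "arm_command", "data": {
  "deltas": [
    [[0.15,0,4],[0,0,0]],
    [[0,0,5],[0,0,0]],
    [[0,0,3.5],[0,0,0]],
    [[0,0,1.7],[0,0,0]],
    [[0,0,0],[0,0,0]]
  ],
  "gripper": 0.68
}}

```text
clock: 24.2
tool_pos: [0.4329, -0.347, 0.0204]
ee_rot: [[1.0, 0.002, -0.004], [0.002, -1.0, 0.004], [-0.004, -0.004, -1.0]]
wrist_force: [-0.7, 0.6, -0.1]
grip_width: 0.0594
grip_force: 0.0
```

{"op": "arm_command", "data": {
  "deltas": [
    [[0,0,0],[0,0,0]],
    [[0,0,0],[0,0,0]],
    [[0,0,0],[0,0,0]],
    [[0,0,0],[0,0,0]],
    [[0,0,0],[0,0,0]],
    [[0,0,0],[0,0,0]]
  ],
  "gripper": 0,
  "newtons": 15
}}

```text
clock: 24.8
tool_pos: [0.4348, -0.3507, 0.024]
ee_rot: [[1.0, -0.001, 0.002], [-0.001, -1.0, -0.001], [0.002, 0.001, -1.0]]
wrist_force: [0.6, 1.4, 6.9]
grip_width: 0.0415
grip_force: 15.0
```

{"op": "arm_command", "data": {
  "deltas": [
    [[0,0,-4],[0,0,0]],
    [[0,0,-5],[0,0,0]],
    [[0,0,-5],[0,0,0]],
    [[1.02,-4.8,0],[0,0,0]],
    [[1.02,-4.8,0],[0,0,0]],
    [[1.02,-4.8,0],[0,0,0]],
    [[1.02,-4.8,0],[0,0,0]],
    [[1.02,-4.8,0],[0,0,0]],
    [[1.02,-4.8,0],[0,0,0]],
    [[1.02,-4.8,0],[0,0,0]]
  ]
}}

```text
clock: 25.8
tool_pos: [0.5054, -0.0128, 0.1629]
ee_rot: [[1.0, -0.002, 0.001], [-0.002, -1.0, -0.001], [0.001, 0.001, -1.0]]
wrist_force: [1.9, 0.3, -0.2]
grip_width: 0.0414
grip_force: 15.0
```

{"op": "arm_command", "data": {
  "deltas": [
    [[1.02,-4.8,0],[0,0,0]],
    [[1.02,-4.8,0],[0,0,0]],
    [[1.02,-4.8,0],[0,0,0]],
    [[0,0,0],[0,0,0]],
    [[0,0,0],[0,0,0]]
  ]
}}

```text
clock: 26.3
tool_pos: [0.5358, 0.1308, 0.1625]
ee_rot: [[1.0, 0.002, -0.0], [0.002, -1.0, -0.0], [-0.0, 0.0, -1.0]]
wrist_force: [0.0, -0.4, -0.4]
grip_width: 0.0414
grip_force: 15.0
```

{"op": "arm_command", "data": {
  "deltas": [
    [[0,0.2,4],[0,0,0]],
    [[0,0,4],[0,0,0]],
    [[0,0,3.2],[0,0,0]],
    [[0,0,1.3],[0,0,0]],
    [[0,0,0.3],[0,0,0]],
    [[0,0,0],[0,0,0]]
  ]
}}

```text
clock: 26.9
tool_pos: [0.5369, 0.1269, 0.0352]
ee_rot: [[1.0, -0.002, 0.001], [-0.002, -1.0, -0.0], [0.001, 0.0, -1.0]]
wrist_force: [0.0, 0.6, -0.5]
grip_width: 0.0412
grip_force: 15.0
```

{"op": "arm_command", "data": {
  "deltas": [
    [[0,0,0],[0,0,0]],
    [[0,0,0],[0,0,0]],
    [[0,0,0],[0,0,0]],
    [[0,0,-3],[0,0,0]],
    [[0,0,-5],[0,0,0]],
    [[0,0,-5],[0,0,0]],
    [[0,0,-5],[0,0,0]],
    [[0,0,-5],[0,0,0]],
    [[0,0,-5],[0,0,0]],
    [[0,0,-5],[0,0,0]]
  ],
  "gripper": 0.64
}}

```text
clock: 27.9
tool_pos: [0.5355, 0.1276, 0.3675]
ee_rot: [[1.0, -0.001, 0.002], [-0.001, -1.0, -0.0], [0.002, 0.0, -1.0]]
wrist_force: [0.9, -0.5, 0.2]
grip_width: 0.0559
grip_force: 0.0
```

{"op": "arm_command", "data": {
  "deltas": [
    [[3.4,-1,0],[0,0,0]],
    [[3.4,-1.2,0],[0,0,0]],
    [[3.4,-1.2,0],[0,0,0]],
    [[3.4,-1.2,0],[0,0,0]],
    [[3.4,-1.2,0],[0,0,0]],
    [[0,0,0],[0,0,0]],
    [[0,0,0],[0,0,0]]
  ],
  "gripper": 0.75
}}

```text
clock: 28.6
tool_pos: [0.7061, 0.1858, 0.3638]
ee_rot: [[1.0, -0.001, -0.002], [-0.001, -1.0, 0.0], [-0.002, -0.0, -1.0]]
wrist_force: [-0.3, -0.2, 0.3]
grip_width: 0.0653
grip_force: 0.0
```

```bash
python3 look.py wrist,scene,side g
```

```text
wrist 28.6 [0.7061 0.1858 0.3638] [-0.2686 -0.2447  0.2906] 0.06531362174750721 g 0.0
[285 208] 858 med [0.7182 0.1822 0.2815] 5-95 [0.7119 0.1693 0.279 ] [0.7238 0.1951 0.2832] c39 [0.6468 0.1784]
[239 267] 1226 med [0.5614 0.246  0.0458] 5-95 [0.5208 0.2298 0.035 ] [0.593  0.2629 0.0477] c39 [0.5562 0.2468]
[319 266] 1266 med [0.5629 0.1293 0.0455] 5-95 [0.5214 0.1124 0.035 ] [0.5956 0.1456 0.0474] c39 [0.5579 0.1287]
scene 28.65 [0.7056 0.1855 0.3647] [-0.554   0.5807  0.7844] 0.06508945252712837 g 0.0
[176 164] 158 med [0.7072 0.1834 0.2662] 5-95 [0.7017 0.08   0.0098] [1.0075 0.1965 0.281 ] c39 [0.9657 0.0926]
[231 239] 187 med [0.5595 0.1318 0.0442] 5-95 [0.5215 0.1179 0.0267] [0.5832 0.1445 0.0475] c39 [0.5555 0.1306]
[197 260] 189 med [0.5593 0.2507 0.0448] 5-95 [0.5225 0.2361 0.0329] [0.5807 0.2628 0.0491] c39 [0.556 0.249]
side 28.7 [0.7054 0.1853 0.3653] [ 0.472  -0.0458 -1.0779] 0.06528544123889284 g 0.0
[332 130] 76 med [0.7122 0.1736 0.2697] 5-95 [0.7062 0.1629 0.1749] [0.7512 0.3311 0.2845] c39 [0.802  0.5549]
[289 180] 94 med [0.5744 0.2341 0.0437] 5-95 [0.5614 0.2261 0.0208] [0.5871 0.2591 0.0509] c39 [0.5744 0.2396]
[276 181] 104 med [0.5273 0.2362 0.0447] 5-95 [0.5137 0.2231 0.0205] [0.5424 0.2615 0.0535] c39 [0.5279 0.2417]
[295 199] 74 med [0.5772 0.1176 0.0451] 5-95 [0.5629 0.1053 0.0385] [0.5894 0.1361 0.0513] c39 [0.578 0.126]
[281 200] 80 med [0.5298 0.1185 0.046 ] 5-95 [0.5166 0.106  0.0368] [0.5447 0.1369 0.0523] c39 [0.5309 0.1262]
```

View pics/g_wrist.png

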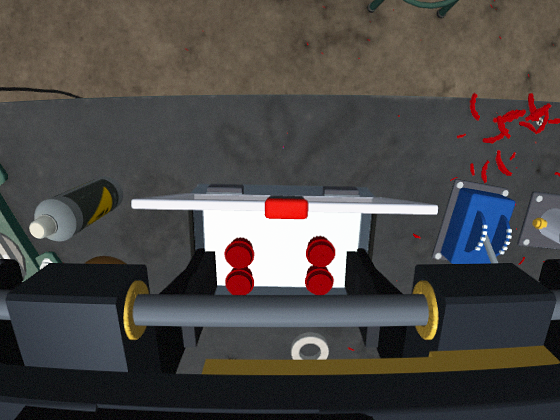

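All four caps stand inside the chamber at (239,250), (239,280), (320,248) and (320,280). The tab is at (286,208).

{"op": "arm_command", "data": {
  "deltas": [
    [[0.35,0.15,3],[0,0,0]],
    [[0.35,0.15,4],[0,0,0]],
    [[0,0,3],[0,0,0]],
    [[0,0,0],[0,0,0]]
  ]
}}

```text
clock: 29.15
tool_pos: [0.7105, 0.1803, 0.2602]
ee_rot: [[1.0, -0.001, -0.008], [-0.001, -1.0, -0.004], [-0.008, 0.004, -1.0]]
wrist_force: [0.5, -0.2, -0.1]
grip_width: 0.0656
grip_force: 0.0
```

{"op": "arm_command", "data": {
  "deltas": [
    [[0,0,0],[0,0,0]],
    [[0,0,0],[0,0,0]],
    [[0,0,0],[0,0,0]],
    [[0,0,0],[0,0,0]],
    [[0,0,0],[0,0,0]],
    [[0,0,0],[0,0,0]],
    [[0,0,0],[0,0,0]]
  ],
  "gripper": 0,
  "newtons": 15
}}

```text
clock: 29.85
tool_pos: [0.7136, 0.182, 0.2652]
ee_rot: [[1.0, -0.002, 0.001], [-0.002, -1.0, -0.0], [0.001, 0.0, -1.0]]
wrist_force: [0.8, -0.0, 3.1]
grip_width: 0.0298
grip_force: 15.0
```

```bash
python3 -c "
import numpy as np
from plant import *
print(state()['tool_pos'])
t=np.linspace(1.78,.36,13);p=np.c_[.672-.2*np.cos(t),.074+.2*np.sin(t)]*100;print(p[0],np.diff(p,axis=0).round(2).tolist())"
```

```text
[0.71361991 0.18201945 0.2651943 ]
[71.35362003 26.96393214] [[-2.34, 0.35], [-2.36, 0.07], [-2.36, -0.2], [-2.32, -0.48], [-2.24, -0.75], [-2.14, -1.01], [-2.0, -1.26], [-1.84, -1.48], [-1.65, -1.69], [-1.44, -1.87], [-1.21, -2.03], [-0.96, -2.16]]
```

{"op": "arm_command", "data": {
  "deltas": [
    [[-2.35,0,-0.35],[0,0,0]],
    [[-2.35,0,-0.05],[0,0,0]],
    [[-2.35,0,0.2],[0,0,0]],
    [[-2.3,0,0.5],[0,0,0]],
    [[-2.25,-0.1,0.75],[0,0,0]],
    [[-2.15,-0.1,1.0],[0,0,0]],
    [[0,0,0],[0,0,0]]
  ]
}}

```text
clock: 30.55
tool_pos: [0.5726, 0.1849, 0.2433]
ee_rot: [[1.0, 0.001, -0.004], [0.001, -1.0, -0.001], [-0.004, 0.001, -1.0]]
wrist_force: [-3.3, 0.4, 3.5]
grip_width: 0.03
grip_force: 15.0
```

{"op": "arm_command", "data": {
  "deltas": [
    [[-2.0,-0.1,1.25],[0,0,0]],
    [[-1.85,0,1.5],[0,0,0]],
    [[-1.65,0,1.7],[0,0,0]],
    [[-1.45,0,1.85],[0,0,0]],
    [[-1.2,0,2.05],[0,0,0]],
    [[-0.9,0,2.15],[0,0,0]],
    [[0,0,0],[0,0,0]]
  ]
}}

```text
clock: 31.25
tool_pos: [0.4858, 0.1867, 0.1377]
ee_rot: [[1.0, -0.001, -0.0], [-0.001, -1.0, 0.002], [-0.0, -0.002, -1.0]]
wrist_force: [0.8, 2.3, -2.0]
grip_width: 0.0298
grip_force: 15.0
```

{"op": "arm_command", "data": {
  "deltas": [
    [[0,0,0],[0,0,0]],
    [[0,0,0],[0,0,0]],
    [[0,0,-3],[0,0,0]],
    [[0,0,-4],[0,0,0]]
  ],
  "gripper": 0.6
}}

```text
clock: 31.65
tool_pos: [0.4844, 0.1847, 0.2087]
ee_rot: [[1.0, -0.001, -0.005], [-0.001, -1.0, -0.002], [-0.005, 0.002, -1.0]]
wrist_force: [0.9, 0.4, 0.3]
grip_width: 0.05
grip_force: 0.0
```

{"op": "arm_command", "data": {
  "deltas": [
    [[-0.8,0,0],[0,0,0]],
    [[0,0,0],[0,0,0]],
    [[0,0,0],[0,0,0]],
    [[0,0,0],[0,0,0]],
    [[0,0,0],[0,0,0]],
    [[0,0,0],[0,0,0]],
    [[0,0,0],[0,0,0]]
  ],
  "gripper": 0
}}

```text
clock: 32.35
tool_pos: [0.4772, 0.1856, 0.2087]
ee_rot: [[1.0, -0.001, -0.001], [-0.001, -1.0, -0.0], [-0.001, 0.0, -1.0]]
wrist_force: [0.3, 0.2, 0.6]
grip_width: 0.0047
grip_force: 0.0
```

{"op": "arm_command", "data": {
  "deltas": [
    [[0,0,3],[0,0,0]],
    [[0,0,2],[0,0,0]],
    [[0,0,2],[0,0,0]],
    [[0,0,1.5],[0,0,0]],
    [[0,0,1],[0,0,0]],
    [[0,0,0.6],[0,0,0]],
    [[0,0,0],[0,0,0]]
  ]
}}

```text
clock: 33.05
tool_pos: [0.477, 0.1857, 0.1076]
ee_rot: [[1.0, -0.001, -0.001], [-0.001, -1.0, -0.0], [-0.001, 0.0, -1.0]]
wrist_force: [-1.6, 0.0, 2.3]
grip_width: 0.0006
grip_force: 1.2
```

{"op": "arm_command", "data": {
  "deltas": [
    [[0,0,0.8],[0,0,0]],
    [[0,0,0.6],[0,0,0]],
    [[0,0,0.4],[0,0,0]],
    [[0,0,0.3],[0,0,0]],
    [[0,0,0],[0,0,0]]
  ]
}}

```text
clock: 33.55
tool_pos: [0.4776, 0.186, 0.0872]
ee_rot: [[1.0, -0.001, 0.001], [-0.001, -1.0, 0.001], [0.001, -0.001, -1.0]]
wrist_force: [-2.5, 0.9, 3.2]
grip_width: 0.0005
grip_force: 1.8
```

{"op": "arm_command", "data": {
  "deltas": [
    [[0,0,0.3],[0,0,0]],
    [[0,0,0.3],[0,0,0]],
    [[0,0,0],[0,0,0]]
  ]
}}

```text
clock: 33.85
tool_pos: [0.4778, 0.1862, 0.0845]
ee_rot: [[1.0, -0.001, 0.002], [-0.001, -1.0, -0.002], [0.002, 0.002, -1.0]]
wrist_force: [-10.1, -3.1, 29.7]
grip_width: 0.0005
grip_force: 15.6
```

{"op": "arm_command", "data": {
  "deltas": [
    [[0,0,-1],[0,0,0]],
    [[0,0,-3],[0,0,0]],
    [[0,0,-5],[0,0,0]],
    [[0,0,-5],[0,0,0]],
    [[0,0,-4],[0,0,0]],
    [[0,4.5,0],[0,0,0]],
    [[0,4.5,0],[0,0,0]],
    [[0,4.5,0],[0,0,0]],
    [[0,4.5,0],[0,0,0]],
    [[0,4.5,0],[0,0,0]]
  ]
}}

```text
clock: 34.85
tool_pos: [0.4771, -0.0419, 0.2613]
ee_rot: [[1.0, -0.002, 0.002], [-0.002, -1.0, -0.001], [0.002, 0.001, -1.0]]
wrist_force: [0.9, -0.4, 0.1]
grip_width: 0.0008
grip_force: 0.0
```

{"op": "arm_command", "data": {
  "deltas": [
    [[0,4.5,0],[0,0,0]],
    [[0,1.6,0],[0,0,0]],
    [[0,0,0],[0,0,0]],
    [[0,0,0],[0,0,0]]
  ]
}}

```text
clock: 35.25
tool_pos: [0.4771, -0.1, 0.261]
ee_rot: [[1.0, -0.001, 0.0], [-0.001, -1.0, 0.0], [0.0, -0.0, -1.0]]
wrist_force: [0.2, 0.5, 0.9]
grip_width: 0.0006
grip_force: 0.0
```

```bash
python3 look.py wrist,side,scene i
python3 - <<'E'
from h import *
np.set_printoptions(precision=4,suppress=True)
im,d=None,None
st=state(); im,d=capture("wrist"); np.save("pics/i.npy",d); import pickle; pickle.dump(st,open("pics/i.pkl","wb")); cv2.imwrite("pics/i_w.png",im)
for k,c in {"orange":dict(lo=(7,150,100),hi=(17,255,255)),"yellow":dict(lo=(20,140,120),hi=(34,255,255)),"blue":dict(lo=(105,120,50),hi=(125,255,255))}.items():
    for c,a,P in blobs("wrist",im,d,st=st,amin=80,**c): print(k,c,a,np.median(P,0),np.percentile(P,[3,97],axis=0))
E
```

```text
wrist 35.25 [ 0.4771 -0.1     0.261 ] [0.2474 0.4693 0.949 ] 0.0005965146293627892 g 0.0
[  9 191] 697 med [0.4786 0.1738 0.0813] 5-95 [0.4605 0.1713 0.0716] [0.4978 0.1856 0.0835] c39 [0.469  0.2096]
side 35.3 [ 0.4771 -0.0991  0.261 ] [ 0.2828  0.4581 -0.4431] 0.0005792268122470147 g 0.0
scene 35.35 [ 0.4772 -0.0987  0.2611] [-0.674   0.3933  0.887 ] 0.0007474971305494237 g 0.0
[229 259] 138 med [0.4729 0.1884 0.0814] 5-95 [0.4572 0.1759 0.0758] [0.4931 0.2015 0.0844] c39 [0.4998 0.1757]
orange [285.874   86.2933] 1040 [ 0.5714 -0.1027  0.1212] [[ 0.5609 -0.1174  0.1078]
 [ 0.582  -0.0868  0.1252]]
yellow [464.7368  34.3371] 2489 [ 0.6142 -0.2432  0.1168] [[ 0.5957 -0.2638  0.1097]
 [ 0.6332 -0.2252  0.1184]]
yellow [393.4625  45.7542] 240 [ 0.6172 -0.2124  0.0278] [[ 0.6104 -0.2215  0.0233]
 [ 0.6247 -0.2053  0.0315]]
yellow [552.586  208.6696] 1017 [ 0.4429 -0.4353  0.0156] [[ 0.3932 -0.4508  0.0095]
 [ 0.4848 -0.4211  0.0181]]
yellow [261.0671 317.9128] 149 [ 0.5091 -0.0937  0.3374] [[ 0.5021 -0.0941  0.3338]
 [ 0.513  -0.0934  0.339 ]]
yellow [299.339  317.2712] 177 [ 0.5095 -0.1028  0.3371] [[ 0.5016 -0.1032  0.3339]
 [ 0.513  -0.1024  0.3388]]
blue [292.6634  45.047 ] 5805 [ 0.6163 -0.1128  0.045 ] [[ 0.559  -0.144   0.0428]
 [ 0.6526 -0.0732  0.0697]]
```

View pics/i_w.png

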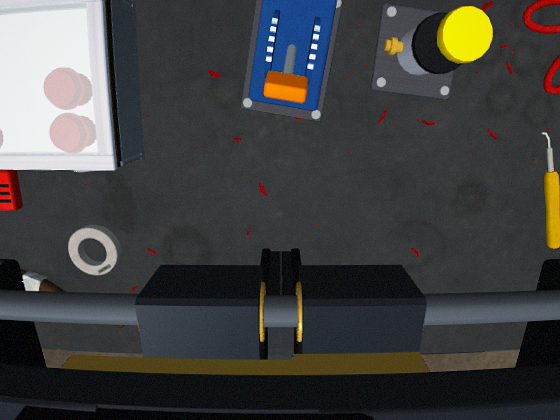

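Hatch is shut (tab top at z=0.0815), with the caps visible through it. The lever pad is at (286,88), the counter's front screws at (248,103) and (316,115), and the plunger at (466,34).

{"op": "arm_command", "data": {
  "deltas": [
    [[2.9,0,0],[0,0,0.09]],
    [[2.6,0.4,0],[0,0,0.09]],
    [[0,0,4],[0,0,0]],
    [[0,0,4],[0,0,0]],
    [[0,0,4],[0,0,0]],
    [[0,0,3],[0,0,0]],
    [[0,0,0],[0,0,0]],
    [[0,0,0],[0,0,0]]
  ]
}}

```text
clock: 36.25
tool_pos: [0.532, -0.1059, 0.1115]
ee_rot: [[0.984, -0.179, 0.0], [-0.179, -0.984, 0.0], [0.0, -0.0, -1.0]]
wrist_force: [-0.3, -0.4, 0.2]
grip_width: 0.0009
grip_force: 0.0
```

```bash
cat > s.py <<'E'
from h import *
st=state(); c=np.array([.610,-.1124]); u=np.array([.984,-.179]); n=np.array([.179,.984])
r=st["tool_pos"][:2]-c; print(st["tool_pos"],"s,t",r@u,r@n,"yaw",np.degrees(np.arctan2(st["ee_rot"][1,0],st["ee_rot"][0,0])),st["wrist_force"])
E
python3 s.py
python3 - <<'E'
from h import *
import pickle
np.set_printoptions(precision=4,suppress=True)
st=pickle.load(open("pics/i.pkl","rb")); p=world("wrist",[(248,103),(316,115),(339,3)],z=.006,st=st); print(p)
print(np.degrees(np.arctan2(*(p[2]-p[1])[[1,0]])),(p[0]+p[2])/2)
E
```

```text
[ 0.53202903 -0.10588413  0.11153916] s,t -0.07788977031820968 -0.007545189593668767 yaw -10.298262671039089 [-0.28379652 -0.43711702  0.22589358]
[[ 0.5593 -0.0626  0.006 ]
 [ 0.5465 -0.1377  0.006 ]
 [ 0.6622 -0.1592  0.006 ]]
-10.518529173628037 [ 0.6107 -0.1109  0.006 ]
```

{"op": "arm_command", "data": {
  "deltas": [
    [[0.6,-0.8,0],[0,0,0]],
    [[0.5,0,0],[0,0,0]],
    [[0.5,0,0],[0,0,0]],
    [[0.4,0,0],[0,0,0]],
    [[0,0,0],[0,0,0]]
  ]
}}

```text
clock: 36.75
tool_pos: [0.5501, -0.1015, 0.1113]
ee_rot: [[0.984, -0.18, -0.007], [-0.18, -0.984, 0.001], [-0.007, 0.001, -1.0]]
wrist_force: [-7.2, 2.3, 5.5]
grip_width: 0.0006
grip_force: 4.0
```

{"op": "arm_command", "data": {
  "deltas": [
    [[0.4,0,0],[0,0,0]],
    [[0.3,0,0],[0,0,0]],
    [[0,0,0],[0,0,0]]
  ]
}}

```text
clock: 37.05
tool_pos: [0.5527, -0.1022, 0.1108]
ee_rot: [[0.984, -0.18, -0.016], [-0.18, -0.984, 0.001], [-0.016, 0.002, -1.0]]
wrist_force: [-17.2, 3.4, 14.4]
grip_width: 0.0004
grip_force: 8.7
```

{"op": "arm_command", "data": {
  "deltas": [
    [[0.3,0,0],[0,0,0]],
    [[0.3,0,0],[0,0,0]],
    [[0,0,0],[0,0,0]]
  ]
}}

```text
clock: 37.35
tool_pos: [0.5563, -0.103, 0.1106]
ee_rot: [[0.983, -0.18, -0.021], [-0.18, -0.984, 0.001], [-0.021, 0.003, -1.0]]
wrist_force: [-21.1, 4.8, 17.3]
grip_width: 0.0005
grip_force: 11.1
```

```bash
python3 s.py
python3 - <<'E'
from h import *
np.set_printoptions(precision=4,suppress=True)
for n in("scene","side"):
    st=state();im,d=capture(n); cv2.imwrite(f"pics/j_{n}.png",im)
    for c,a,P in blobs(n,im,d,st=st,amin=8,lo=(7,150,100),hi=(17,255,255)):
        m=np.median(P,0)
        if .5<m[0]<.7 and -.2<m[1]<0: print(n,c,a,m)
E
```

```text
[ 0.55634103 -0.10299722  0.11057432] s,t -0.05448351921214335 -0.0003526215063454144 yaw -10.361123452607073 [-21.12059845   4.82994655  17.28623184]
scene [285. 185.] 13 [ 0.5705 -0.0898  0.1234]
```

Run:
```python
import cv2,numpy as np
a=cv2.imread("pics/j_side.png")[170:290,240:380]; b=cv2.imread("pics/j_scene.png")[130:250,220:360]
cv2.imwrite("pics/j.png",cv2.resize(np.hstack([a,b]),None,fx=2.8,fy=2.8,interpolation=cv2.INTER_CUBIC))
```

```text
(no output)
```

View pics/j.png

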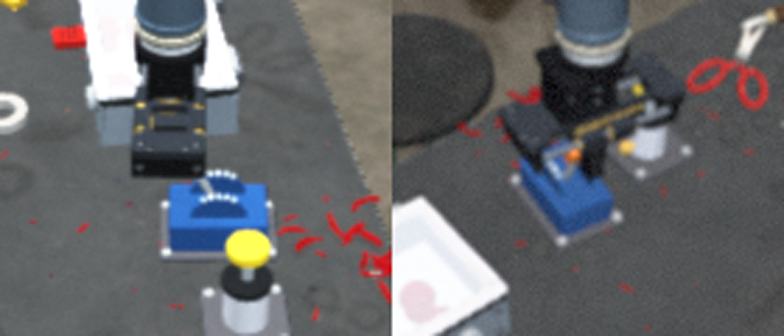

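Side and scene crops: the finger is behind the pad, lever still leaning back. The upward force points to friction binding, so I'll back off and push along the tip's arc instead.

{"op": "arm_command", "data": {
  "deltas": [
    [[-1,0,0],[0,0,0]],
    [[-1,0,0],[0,0,0]],
    [[-2,0,0],[0,0,0]],
    [[-2,0,-4],[0,0,0]],
    [[0,0,-4],[0,0,0]],
    [[0,0,-2],[0,0,0]],
    [[0,0,0],[0,0,0]],
    [[0,0,0],[0,0,0]]
  ]
}}

```text
clock: 38.25
tool_pos: [0.5065, -0.0943, 0.2113]
ee_rot: [[0.984, -0.181, 0.001], [-0.181, -0.984, -0.001], [0.001, 0.0, -1.0]]
wrist_force: [-0.6, -0.2, -0.8]
grip_width: 0.0002
grip_force: 0.0
```

```bash
python3 s.py
cat > lev.py <<'E'
from h import *
np.set_printoptions(precision=4,suppress=True)
c0=np.array([.6107,-.111]); u=np.array([.983,-.182])
st=state();im,d=capture("wrist"); cv2.imwrite("pics/lev.png",im)
for c,a,P in blobs("wrist",im,d,st=st,amin=80,lo=(7,150,100),hi=(17,255,255)):
    m=np.median(P,0)
    if not(.5<m[0]<.7 and -.2<m[1]<0): continue
    s=(P[:,:2]-c0)@u; t=(P[:,:2]-c0)@np.array([.182,.983])
    print(c,a,m,"s",np.percentile(s,[3,50,97]),"t",np.percentile(t,[3,97]),"z",np.percentile(P[:,2],[3,50,97]),"lean",np.arctan2(np.median(s),np.median(P[:,2])-.042))
E
python3 lev.py
```

```text
[ 0.5064949  -0.0943394   0.21132031] s,t -0.10508186456529373 -0.0007557787758826153 yaw -10.408234033907325 [-0.64186068 -0.15146531 -0.84964853]
[274.9312 112.81  ] 916 [ 0.5818 -0.1044  0.122 ] s [-0.0428 -0.0295 -0.0236] t [-0.0142  0.0174] z [0.1098 0.122  0.1278] lean -0.35263874126025024
```

{"op": "arm_command", "data": {
  "deltas": [
    [[0,0,0],[0,0,0]],
    [[0,0,0],[0,0,0]],
    [[0,0,0],[0,0,0]]
  ]
}}

```text
clock: 38.6
tool_pos: [0.506, -0.094, 0.2102]
ee_rot: [[0.984, -0.18, -0.001], [-0.18, -0.984, 0.0], [-0.002, -0.0, -1.0]]
wrist_force: [-0.9, 1.2, 1.3]
grip_width: 0.0003
grip_force: 0.0
```

```bash
python3 lev.py
python3 - <<'E'
import cv2
a=cv2.imread("pics/lev.png")[0:200,200:400]
cv2.imwrite("pics/lev_c.png",cv2.resize(a,None,fx=3,fy=3,interpolation=cv2.INTER_CUBIC))
E
```

```text
[275.6191 112.8755] 940 [ 0.5811 -0.1041  0.1212] s [-0.0441 -0.0302 -0.0244] t [-0.0144  0.0173] z [0.1094 0.1212 0.1275] lean -0.364475508526432
```

View pics/lev_c.png

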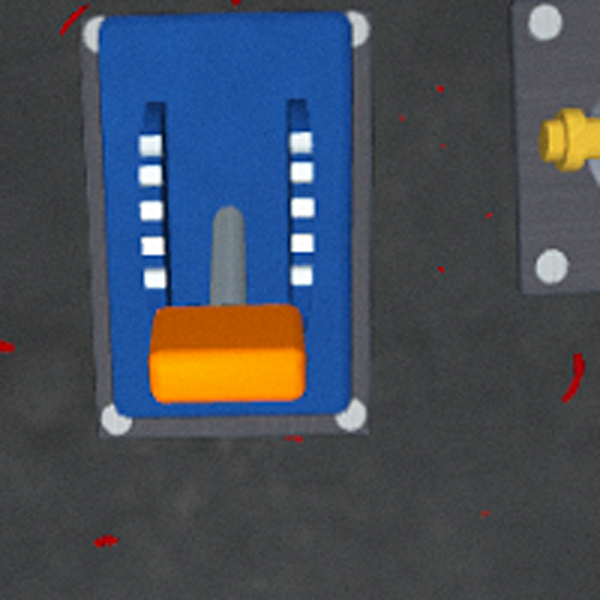

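The lever still leans fully back at notch 0, at the lowest tick. I'll pinch the pad across its 34 mm width and swing it along its arc.

{"op": "arm_command", "data": {
  "deltas": [
    [[3.3,-0.2,0],[0,0,0]],
    [[3.3,-0.2,0],[0,0,0]],
    [[0,0,0],[0,0,0]],
    [[0,0,0],[0,0,0]],
    [[0,0,4],[0,0,0]],
    [[0,0,4],[0,0,0]],
    [[0,0,2.4],[0,0,0]],
    [[0,0,0],[0,0,0]],
    [[0,0,0],[0,0,0]]
  ],
  "gripper": 0.65
}}

```text
clock: 39.55
tool_pos: [0.5717, -0.1018, 0.1076]
ee_rot: [[0.984, -0.18, -0.0], [-0.18, -0.984, -0.0], [-0.0, 0.0, -1.0]]
wrist_force: [0.3, 0.3, 0.2]
grip_width: 0.0553
grip_force: 0.0
```

{"op": "arm_command", "data": {
  "deltas": [
    [[0,0,0],[0,0,0]],
    [[0,0,0],[0,0,0]],
    [[0,0,0],[0,0,0]],
    [[0,0,0],[0,0,0]],
    [[0,0,0],[0,0,0]]
  ],
  "gripper": 0,
  "newtons": 15
}}

```text
clock: 40.05
tool_pos: [0.5721, -0.1026, 0.1079]
ee_rot: [[0.984, -0.18, 0.0], [-0.18, -0.984, -0.001], [0.001, 0.001, -1.0]]
wrist_force: [-1.3, -2.1, 4.8]
grip_width: 0.0339
grip_force: 15.0
```

```bash
python3 s.py; python3 -c "
import numpy as np
t=-.52+np.arange(0,1.05,.13);p=np.c_[.08*np.sin(t),.042+.08*np.cos(t)]*100;print(np.diff(p,axis=0).round(2).tolist())"
```

```text
[ 0.57209302 -0.10259294  0.10786258] s,t -0.039055928560356466 0.0028648003809646576 yaw -10.387594666554303 [-1.32206355 -2.14811116  4.82762741]
[[0.93, 0.46], [0.98, 0.33], [1.02, 0.2], [1.04, 0.07], [1.04, -0.07], [1.02, -0.2], [0.98, -0.33], [0.93, -0.46]]
```

{"op": "arm_command", "data": {
  "deltas": [
    [[0.5,0,-0.25],[0,0,0]],
    [[0.5,0,-0.2],[0,0,0]],
    [[0.5,0,-0.2],[0,0,0]],
    [[0.45,0,-0.15],[0,0,0]],
    [[0,0,0],[0,0,0]],
    [[0,0,0],[0,0,0]]
  ]
}}

```text
clock: 40.65
tool_pos: [0.5828, -0.1045, 0.1116]
ee_rot: [[0.984, -0.18, -0.02], [-0.18, -0.984, 0.001], [-0.02, 0.002, -1.0]]
wrist_force: [-12.5, 1.6, 1.3]
grip_width: 0.0337
grip_force: 15.0
```

{"op": "arm_command", "data": {
  "deltas": [
    [[0.5,0,-0.1],[0,0,0]],
    [[0.5,0,-0.1],[0,0,0]],
    [[0.5,0,-0.05],[0,0,0]],
    [[0.55,0,0],[0,0,0]],
    [[0,0,0],[0,0,0]],
    [[0,0,0],[0,0,0]]
  ]
}}

```text
clock: 41.25
tool_pos: [0.6039, -0.1082, 0.1146]
ee_rot: [[0.983, -0.18, -0.018], [-0.18, -0.984, 0.001], [-0.018, 0.002, -1.0]]
wrist_force: [-11.2, 1.5, 1.7]
grip_width: 0.0332
grip_force: 15.0
```

```bash
python3 s.py
```

```text
[ 0.60394161 -0.10815674  0.11463907] s,t -0.006721000480526604 0.003090911843943969 yaw -10.389788974058106 [-11.15780795   1.49821545   1.65169818]
```

{"op": "arm_command", "data": {
  "deltas": [
    [[0.5,0,0],[0,0,0]],
    [[0.5,0,0.05],[0,0,0]],
    [[0.5,0,0.1],[0,0,0]],
    [[0.5,0,0.1],[0,0,0]],
    [[0.3,0,0.05],[0,0,0]],
    [[0,0,0],[0,0,0]],
    [[0,0,0],[0,0,0]]
  ]
}}

```text
clock: 41.95
tool_pos: [0.6341, -0.1133, 0.1145]
ee_rot: [[0.984, -0.18, 0.0], [-0.18, -0.984, 0.0], [0.0, -0.0, -1.0]]
wrist_force: [0.3, 0.0, -0.8]
grip_width: 0.0008
grip_force: 0.0
```

{"op": "arm_command", "data": {
  "deltas": [
    [[0.4,0,0.15],[0,0,0]],
    [[0.5,0,0.2],[0,0,0]],
    [[0.5,0,0.25],[0,0,0]],
    [[0.4,0,0.2],[0,0,0]],
    [[0,0,0],[0,0,0]],
    [[0,0,0],[0,0,0]]
  ]
}}

```text
clock: 42.55
tool_pos: [0.6517, -0.1165, 0.1063]
ee_rot: [[0.984, -0.18, -0.0], [-0.18, -0.984, 0.0], [-0.0, -0.0, -1.0]]
wrist_force: [0.1, 0.4, 0.5]
grip_width: 0.0008
grip_force: 0.0
```

```bash
python3 s.py
```

```text
[ 0.6516534  -0.11650037  0.106333  ] s,t 0.0417209155892226 0.0034211923326833552 yaw -10.379053830178552 [0.09467441 0.43420322 0.54459033]
```

The pad slipped out (grip slack). I'll rise and look.

{"op": "arm_command", "data": {
  "deltas": [
    [[0,0,-2],[0,0,0]],
    [[0,0,-4],[0,0,0]],
    [[0,0,-4],[0,0,0]],
    [[-4,0,0],[0,0,0]],
    [[-4,0,0],[0,0,0]],
    [[-4,0,0],[0,0,0]],
    [[-2,0,0],[0,0,0]],
    [[0,0,0],[0,0,0]],
    [[0,0,0],[0,0,0]]
  ]
}}

```text
clock: 43.45
tool_pos: [0.5146, -0.0916, 0.2072]
ee_rot: [[0.984, -0.18, 0.002], [-0.18, -0.984, -0.001], [0.002, 0.0, -1.0]]
wrist_force: [0.4, -0.1, 0.1]
grip_width: 0.0004
grip_force: 0.0
```

```bash
python3 s.py; python3 lev.py
python3 - <<'E'
import cv2
a=cv2.imread("pics/lev.png")[0:200,200:400]
cv2.imwrite("pics/lev_d.png",cv2.resize(a,None,fx=3,fy=3,interpolation=cv2.INTER_CUBIC))
E
```

```text
[ 0.5146145  -0.09156474  0.20721938] s,t -0.09758884603291051 0.0034278892086408758 yaw -10.391202599348523 [ 0.43503814 -0.13876862  0.08024861]
[281.3265 105.0395] 735 [ 0.5946 -0.1066  0.1299] s [-0.0285 -0.0169 -0.0124] t [-0.0137  0.0176] z [0.1148 0.1299 0.1333] lean -0.19037676752914093
```

View pics/lev_d.png

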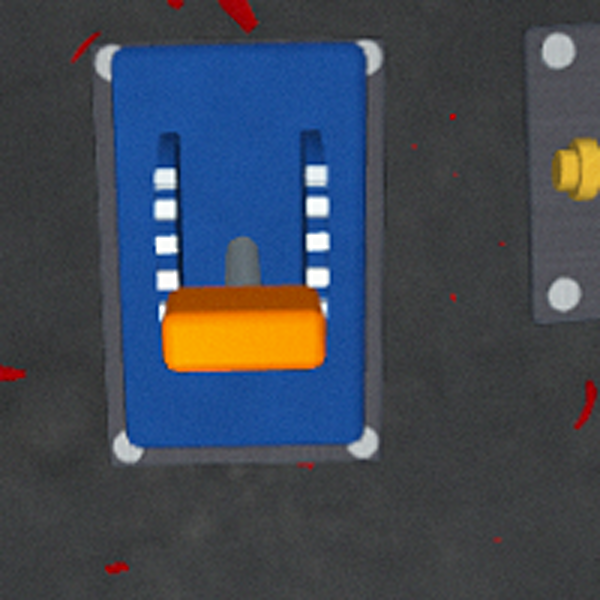

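The lever now sits at notch 1, between the rows of ticks. The next pushes come from behind with closed fingers; the last notch is the end of travel, so I'll check as I go.

{"op": "arm_command", "data": {
  "deltas": [
    [[2,0,4],[0,0,0]],
    [[2,0,4],[0,0,0]],
    [[0,0,1.3],[0,0,0]],
    [[0,0,0],[0,0,0]],
    [[0.5,0,0],[0,0,0]],
    [[0.5,0,0],[0,0,0]],
    [[0.5,0,-0.1],[0,0,0]],
    [[0.4,0,-0.1],[0,0,0]],
    [[0,0,0],[0,0,0]]
  ]
}}

```text
clock: 44.4
tool_pos: [0.5715, -0.1018, 0.1163]
ee_rot: [[0.984, -0.18, -0.002], [-0.18, -0.984, -0.0], [-0.001, 0.0, -1.0]]
wrist_force: [-3.1, 0.9, 2.7]
grip_width: 0.0005
grip_force: 1.7
```

{"op": "arm_command", "data": {
  "deltas": [
    [[0.4,0,-0.1],[0,0,0]],
    [[0.4,0,-0.1],[0,0,0]],
    [[0.4,0,-0.1],[0,0,0]],
    [[0,0,0],[0,0,0]]
  ]
}}

```text
clock: 44.8
tool_pos: [0.5775, -0.1029, 0.1179]
ee_rot: [[0.984, -0.18, -0.015], [-0.18, -0.984, 0.001], [-0.015, 0.002, -1.0]]
wrist_force: [-15.9, 2.8, 10.3]
grip_width: 0.0004
grip_force: 7.6
```

```bash
python3 s.py
```

```text
[ 0.57754078 -0.1028744   0.11792375] s,t -0.033644954062700044 0.003562985902438576 yaw -10.353833083633617 [-15.87191152   2.79315255  10.33574567]
```

{"op": "arm_command", "data": {
  "deltas": [
    [[0.4,0,-0.1],[0,0,0]],
    [[0.4,0,-0.1],[0,0,0]],
    [[0,0,0],[0,0,0]]
  ]
}}

```text
clock: 45.1
tool_pos: [0.5844, -0.104, 0.1196]
ee_rot: [[0.984, -0.179, -0.017], [-0.179, -0.984, 0.001], [-0.017, 0.002, -1.0]]
wrist_force: [-15.3, 3.6, 9.3]
grip_width: 0.0006
grip_force: 7.9
```

{"op": "arm_command", "data": {
  "deltas": [
    [[0.4,0,0],[0,0,0]],
    [[0.4,0,0],[0,0,0]],
    [[0,0,0],[0,0,0]]
  ]
}}

```text
clock: 45.4
tool_pos: [0.5929, -0.1054, 0.1205]
ee_rot: [[0.984, -0.179, -0.015], [-0.179, -0.984, 0.001], [-0.015, 0.002, -1.0]]
wrist_force: [-16.3, 3.3, 11.9]
grip_width: 0.0006
grip_force: 8.1
```

{"op": "arm_command", "data": {
  "deltas": [
    [[0.4,0,0],[0,0,0]],
    [[0.3,0,0],[0,0,0]],
    [[0,0,0],[0,0,0]]
  ]
}}

```text
clock: 45.7
tool_pos: [0.5988, -0.1064, 0.1204]
ee_rot: [[0.984, -0.179, -0.018], [-0.179, -0.984, 0.001], [-0.018, 0.002, -1.0]]
wrist_force: [-18.0, 3.9, 12.9]
grip_width: 0.0004
grip_force: 9.3
```

```bash
python3 s.py
```

```text
[ 0.59883627 -0.10637431  0.12039903] s,t -0.012063707032253774 0.003930967954603438 yaw -10.33754028173562 [-17.96361323   3.94964745  12.9475793 ]
```

{"op": "arm_command", "data": {
  "deltas": [
    [[0.4,0,0.1],[0,0,0]],
    [[0.4,0,0.1],[0,0,0]],
    [[0.3,0,0.1],[0,0,0]],
    [[0,0,0],[0,0,0]]
  ]
}}

```text
clock: 46.1
tool_pos: [0.6078, -0.108, 0.1167]
ee_rot: [[0.984, -0.179, -0.022], [-0.179, -0.984, 0.002], [-0.022, 0.002, -1.0]]
wrist_force: [-19.7, 4.9, 11.4]
grip_width: 0.0005
grip_force: 10.3
```

{"op": "arm_command", "data": {
  "deltas": [
    [[0.4,0,0.1],[0,0,0]],
    [[0.4,0,0.1],[0,0,0]],
    [[0.3,0,0.1],[0,0,0]],
    [[0,0,0],[0,0,0]]
  ]
}}

```text
clock: 46.5
tool_pos: [0.6178, -0.1096, 0.1139]
ee_rot: [[0.983, -0.179, -0.024], [-0.179, -0.984, 0.002], [-0.024, 0.002, -1.0]]
wrist_force: [-22.6, 5.2, 13.5]
grip_width: 0.0002
grip_force: 11.6
```

{"op": "arm_command", "data": {
  "deltas": [
    [[0.3,0,0.1],[0,0,0]],
    [[0.3,0,0.1],[0,0,0]],
    [[0,0,0],[0,0,0]]
  ]
}}

```text
clock: 46.8
tool_pos: [0.6244, -0.1107, 0.1116]
ee_rot: [[0.984, -0.179, -0.022], [-0.179, -0.984, 0.002], [-0.022, 0.002, -1.0]]
wrist_force: [-20.0, 4.2, 9.3]
grip_width: 0.0005
grip_force: 10.0
```

```bash
python3 s.py
```

```text
[ 0.62444239 -0.11074035  0.11161721] s,t 0.013914233690769174 0.004218280544686912 yaw -10.327603483124594 [-19.96661127   4.21296221   9.26826012]
```

{"op": "arm_command", "data": {
  "deltas": [
    [[0.3,0,0.1],[0,0,0]],
    [[0.3,0,0.1],[0,0,0]],
    [[0,0,0],[0,0,0]]
  ]
}}

```text
clock: 47.1
tool_pos: [0.6301, -0.1118, 0.1089]
ee_rot: [[0.984, -0.179, -0.023], [-0.179, -0.984, 0.002], [-0.023, 0.002, -1.0]]
wrist_force: [-20.1, 4.7, 8.0]
grip_width: 0.0006
grip_force: 10.1
```

{"op": "arm_command", "data": {
  "deltas": [
    [[-1,0,0],[0,0,0]],
    [[-2,0,0],[0,0,0]],
    [[-2,0,-3],[0,0,0]],
    [[-4,0,-4],[0,0,0]],
    [[-4,0,-3],[0,0,0]],
    [[0,0,0],[0,0,0]],
    [[0,0,0],[0,0,0]]
  ]
}}

```text
clock: 47.8
tool_pos: [0.5175, -0.0923, 0.2074]
ee_rot: [[0.984, -0.18, 0.005], [-0.18, -0.984, -0.002], [0.005, 0.001, -1.0]]
wrist_force: [0.8, -0.4, -0.4]
grip_width: 0.0007
grip_force: 0.0
```

```bash
python3 s.py; python3 lev.py
python3 - <<'E'
import cv2
a=cv2.imread("pics/lev.png")[0:200,200:400]
cv2.imwrite("pics/lev_e.png",cv2.resize(a,None,fx=3,fy=3,interpolation=cv2.INTER_CUBIC))
E
```

```text
[ 0.51746131 -0.09225648  0.20743588] s,t -0.09466376286030963 0.003256799780409318 yaw -10.398024418489845 [ 0.75296752 -0.43421757 -0.40042604]
[278.5625  17.7874] 1792 [ 0.6485 -0.115   0.118 ] s [0.0305 0.0379 0.0472] t [-0.0125  0.0188] z [0.1057 0.118  0.1242] lean 0.4630350727347258
```

View pics/lev_e.png

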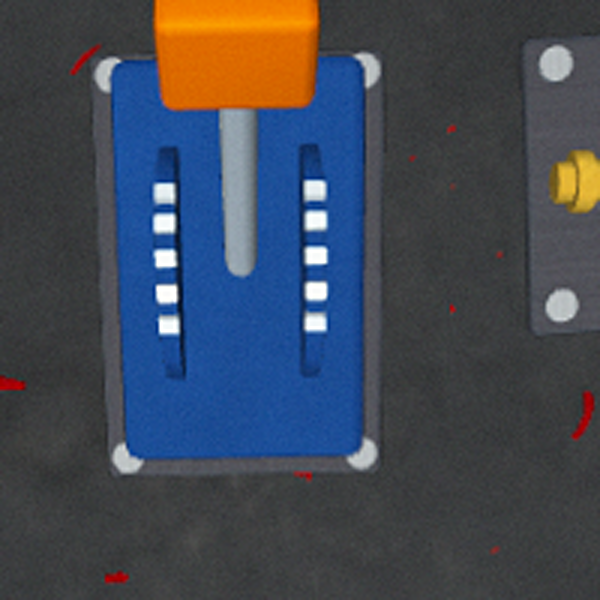

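The lever leans fully forward at notch 4 (matches the predicted pad extents). Next is the pump.

{"op": "arm_command", "data": {
  "deltas": [
    [[3.1,3.3,0],[0,0,0]],
    [[3.1,3.3,0],[0,0,0]],
    [[3,3.3,0],[0,0,0]],
    [[3,3.3,0],[0,0,0]],
    [[0,0,4],[0,0,0]],
    [[0,0,2],[0,0,0]],
    [[0,0,0],[0,0,0]],
    [[0,0,0],[0,0,0]]
  ]
}}

```text
clock: 48.65
tool_pos: [0.6134, -0.2436, 0.1447]
ee_rot: [[0.984, -0.18, -0.001], [-0.18, -0.984, 0.001], [-0.001, -0.001, -1.0]]
wrist_force: [0.6, 0.5, 0.5]
grip_width: 0.0004
grip_force: 0.0
```

{"op": "arm_command", "data": {
  "deltas": [
    [[0,0,1],[0,0,0]],
    [[0,0,1],[0,0,0]],
    [[0,0,1],[0,0,0]],
    [[0,0,0.8],[0,0,0]],
    [[0,0,0],[0,0,0]]
  ]
}}

```text
clock: 49.15
tool_pos: [0.6145, -0.2438, 0.1089]
ee_rot: [[0.984, -0.18, 0.004], [-0.18, -0.984, -0.001], [0.004, 0.0, -1.0]]
wrist_force: [-0.1, 1.1, 8.6]
grip_width: 0.0005
grip_force: 4.0
```

{"op": "arm_command", "data": {
  "deltas": [
    [[0,0,0.4],[0,0,0]],
    [[0,0,0.4],[0,0,0]],
    [[0,0,0.2],[0,0,0]],
    [[0,0,0],[0,0,0]]
  ]
}}

```text
clock: 49.55
tool_pos: [0.6146, -0.2438, 0.1014]
ee_rot: [[0.984, -0.18, 0.004], [-0.18, -0.984, -0.002], [0.005, 0.001, -1.0]]
wrist_force: [-2.6, 0.7, 15.0]
grip_width: 0.0003
grip_force: 7.5
```

{"op": "arm_command", "data": {
  "deltas": [
    [[0,0,0.2],[0,0,0]],
    [[0,0,0],[0,0,0]],
    [[0,0,0],[0,0,0]]
  ]
}}

```text
clock: 49.85
tool_pos: [0.6147, -0.2439, 0.1013]
ee_rot: [[0.984, -0.18, 0.005], [-0.18, -0.984, -0.003], [0.005, 0.002, -1.0]]
wrist_force: [-5.6, 1.9, 23.9]
grip_width: 0.0006
grip_force: 12.0
```

{"op": "arm_command", "data": {
  "deltas": [
    [[0,0,-1],[0,0,0]],
    [[0,0,-2],[0,0,0]],
    [[0,0,-4],[0,0,0]],
    [[0,0,-5],[0,0,0]],
    [[0,0,-5],[0,0,0]],
    [[-4,0,0],[0,0,0]],
    [[-4,0,0],[0,0,0]],
    [[-4,0,0],[0,0,0]],
    [[0,0,0],[0,0,0]],
    [[0,0,0],[0,0,0]]
  ]
}}

```text
clock: 50.85
tool_pos: [0.4943, -0.2222, 0.2663]
ee_rot: [[0.984, -0.181, 0.001], [-0.181, -0.984, -0.001], [0.001, 0.001, -1.0]]
wrist_force: [0.6, -0.7, 0.4]
grip_width: 0.0005
grip_force: 0.0
```

```bash
python3 look.py wrist,scene k; python3 lev.py
python3 - <<'E'
from h import *
st=state();im,d=capture("wrist")
for c,a,P in blobs("wrist",im,d,st=st,amin=300,lo=(20,140,120),hi=(34,255,255)): print(c,a,np.median(P,0))
im,d=capture("scene");cv2.imwrite("pics/fin.png",im)
for c,a,P in blobs("scene",im,d,amin=100,lo=(20,140,120),hi=(34,255,255)): print(c,a,np.median(P,0))
E
```

```text
wrist 50.85 [ 0.4943 -0.2222  0.2663] [ 0.6195 -0.6706  0.4481] 0.0004970305432384747 g 0.0
scene 50.9 [ 0.4953 -0.2222  0.2663] [-0.041  -0.1941  0.4348] 0.0005185769666626793 g 0.0
[229 259] 139 med [0.4726 0.1891 0.0811] 5-95 [0.4571 0.1759 0.0747] [0.4935 0.2011 0.0846] c39 [0.4999 0.1759]
[135.6034  39.5862] 174 [ 0.6469 -0.1317  0.1146] s [0.0314 0.0394 0.0493] t [-0.0145 -0.0122] z [0.1041 0.1146 0.1222] lean 0.4965338134996288
[283.24085243  51.68395657] 2487 [ 0.61471848 -0.24575896  0.11693351]
[113.49124424  39.93824885] 1085 [ 0.64949415 -0.11545964  0.12094736]
[466.24766751 190.46904156] 1179 [ 0.44174806 -0.43649343  0.0158241 ]
[259.46818332 364.4170788 ] 6066 [ 0.52001661 -0.22400349  0.35006854]
[312.08264463 159.52066116] 121 [ 0.61363433 -0.24413684  0.11445193]
[385.42537313 184.11940299] 134 [ 0.43592163 -0.43656483  0.01265099]
[181.20300752 334.33834586] 266 [0.40240114 0.39586956 0.01331345]
```

View pics/fin.png

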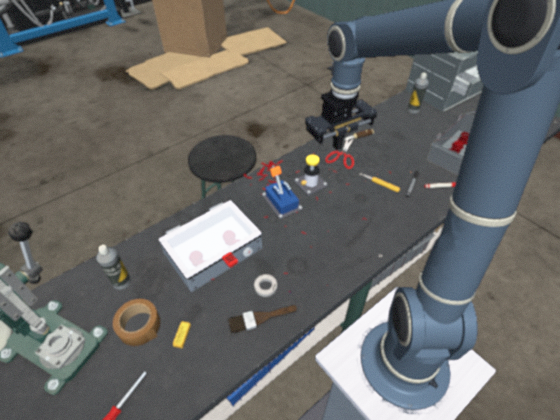

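The hatch is shut with the caps inside (195,257)/(228,238), and the lever is forward at (277,172). The plunger is back up at (312,160) and the bystanders haven't moved.

```bash
python3 -c "
from plant import *
print(job_done())"
```

```text
the job is handed in; nothing more can be done
None
```

The job is handed in: all four caps are in the tester with the hatch shut, the counter is at notch 4, the plunger was pressed to its stop and came back up, and the three bystanders were not moved.

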